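Prise two jammed parts bins apart and sort them by size

ROBOT

A 6-joint arm with a two-finger parallel gripper is mounted at the origin on the work surface. World frame = base frame: x ahead of the robot, y to its left, z up, the work surface at z = 0. Lengths are in mm, angles in rad, forces in N, time in s.
With the tool pointing down it reaches from about 350 to 875 mm from the base axis. Payload 4.2 kg.
Tool frame: the origin (TCP) lies midway between the tips of the shut fingers; the grasp point (between the pads) lies 19 mm behind it (arm.tcp_to_grasp is the distance from the TCP to the grasp point, in mm); z points along the fingers, y is the line along which they close (so a half turn about z gives the same grasp; the last joint's range is limited). The gripper opens to 85 mm and grips with 20 to 120 N. Pads are 22 mm wide; open, the fingers measure 114 mm over their backs; the gripper's body (76 mm by 85 mm) begins 54 mm behind the grasp point. The pads swing forward as they close: fully open they stand 13 mm farther back than shut.
Start: joints at [-1.041, 0.385, 0.008, 0, -1.194, -0.259], TCP at [167.205, -602.197, 231.312] pointing down, gripper open.
Joint ranges: [-3.14, 3.14], [-1.21, 2.06], [-1.07, 1.41], [-3.16, 2.05], [-2.99, -0.16], [-3.1, 3.1]. Speed limits (rad/s): [2.79, 2.79, 3.14, 3.14, 3.14, 3.14].

INTERFACE

Orientations are given as a unit quaternion [x, y, z, w].
In Python, from bench import arm, imaging, job, models gives the robot as it stands.
- The arm moves only by the tool arm_command, never from a script. Its argument "rows" is a list of rows, each an object with "grip": the opening, from 0 (shut) to 1 (fully open); "linear": the shift along the tool's x, y, z in mm, a list of three; "rot": the turn, a rotation vector about the tool's x, y, z in rad, a list of three. In form: [{"grip": grip, "linear": [tx, ty, tz], "rot": [rx, ry, rz]}, ...]. A call has 1 to 10 rows; each row is the pose to reach, as a shift and turn from the pose commanded when the call began, along the tool's axes at that moment; what a row does not reach only later rows make up. A row lasts 1/8 s, in which the tool goes at most 62.5 mm and 10.7 degrees, less where a joint would pass 70% of its speed; a pose out of reach is approached as far as the arm can. A call with a gripper value outside its range is refused whole. The fingers move at their own pace and stop on an object; the grip force is fixed at half the most. Time passes only in rows, so rows that repeat a pose let the fingers close. It gives the time, the measured TCP pose, the force, the opening and the grip force at its end, in the units of the state.
- arm.read_state(): the state, without advancing time (a new reading comes with each control period).
- imaging.get_image(name): name is "scene" or "side" or "wrist"; returns a dict with "frame" (420x560x3 uint8, red, green, blue), "fx", "fy", "cx", "cy" (pixels), "k1" (the pictures are not rectified: a ray, as slopes to the right and down, at radius r is drawn at 1 + k1 r^2 times it, then the intrinsics apply), "extrinsics" (4x4, takes a point from world to camera coordinates); the wrist camera has in their place "T_tool_cam" (4x4, takes a point from camera to tool coordinates, whose origin is the TCP and whose axes are the flange's). Camera axes: x right, y down, z forward; pixel columns grow to the right and rows downward; lengths in mm; the calibration is good to about 2 mm. A picture is of the moment at which its call begins: read the wrist's pose just before it. There is no depth.
- job.job_done(): hands the job in; it is judged then, once.
Trained networks look in a picture, given as the dict that the camera call returned (one of the last four; its "shot" number tells which), for a name from the list of things; names that differ only in an ending like _2 or _b are one class to them, and where a whole thing is asked for, a point or a joint stands for the part that bears it (a point fixed in the world has none). Each returns a list of dicts, best first, with "score" (0 to 1); they miss things now and then, are a little off and sometimes report something else, mostly with a low value. They report only what shows in the picture. A call takes as long as a camera call.
- models.spot_in(picture, query): "rect" ([left, top, right, bottom] in pixels, round what is visible of it).
- models.tip_of(picture, query): "pixel" ([column, row] in pixels: a listed point, or the origin of a listed thing).
The state is a dict: "clock": time; "joints": joint angles; "joint_vel": joint speeds; "joint_efforts": joint torques, N m; "position": TCP position; "ee_rot": TCP orientation; "contact_force": force on the tool from outside, world axes, zero at the start; "wrist_torque": the same for the moment, N m; "gripper_width": finger opening in mm; "grasp_force": force on a finger pad.
Only numpy, scipy, OpenCV 4.12 (cv2) and the standard library are available. Lean on these libraries where they do the work, as an engineer would, in place of code of your own. Each camera call takes 0.05 s, during which the arm holds its last target. There are 200 camera calls.

TASK

A small yellow parts bin is jammed inside a large red one. Slide the nested pair into the green bench separator and press it firmly home against the stop without ramming it, then push the separator's black lever pad right down so that its fork prises the small bin up, then sort the two empty bins by size: each upright and flat inside its own wooden-rimmed bay (the biggest bay for the large bin, the smallest for the small one). Leave the bin in the middle bay and the other things on the bench where they are.

Things in the scene. Friction and masses are not known exactly. Their poses are not given: they have to be found in the camera images.
- large_centre (a point): Centre of the large red open bin, half-way up its 50 mm height (25 mm above its underside). Body 90 mm along x, 54 mm along y; rim flange round its top 100 x 64 mm, 4 mm thick (46 to 50 mm above its underside). Walls and floor 3 mm. z up. About 0.2 kg. Until the pair is prised apart, lifting either bin brings the other along.
- ribs (a point): Point on the large bin's centre line, 14 mm above its underside, level with the top of two sprung ribs (44 mm long) on its inner long sides. They pinch the foot of the small bin with about 9 N each. Once the small bin has been raised 11 mm or more they snap in up to 3 mm beneath it: it rests on them and lifts out freely.
- small_centre (a point): Centre of the small yellow open bin, half-way up its 61 mm height. Body 72 mm along x, 37 mm along y; rim flange round its top 86 x 56 mm, 4 mm thick (57 to 61 mm above its underside). Nested, its axes are parallel to the large bin's, it stands on the large bin's floor, 3 mm above that bin's underside, and a 10 mm gap is left between the two rims. About 0.12 kg.
- separator: Green and steel separator fixed to the bench. Origin on the bench surface where the centre of the large bin's underside is when fully home. The pair slides in on the bench along its +x, long side along x, either end first. From x = -20 to 57 mm side walls 57 mm high (outer faces y = +-39 mm) with inward lips (underside 52 mm up, inner edges 57 mm apart) over the large rim that hold it down.
- separator_mouth (a point): On the bench at the separator's entry, x = -60 mm: low steel guides 14 mm high and 57 mm apart run from here to x = 50 mm, flared from here out to 81 mm apart at x = -93 mm. Behind x = -20 mm the bin's sides are free above these guides, so it can be gripped or pushed there.
- stop: The separator's green stop, a fixed upright plate across its far end, 68 mm wide, 49 mm high; origin at the middle of the lower edge of the face that the large bin's rim meets (separator x = 50 mm). Pressed home means felt: the bin bears on it with a few newtons, yet is not rammed (well under 60 N).
- lever (a joint): Angle of the separator's lever, 0 (rest) to 0.26 rad (pad right down, fork up). Hinge along the separator's y at x = 72 mm, 58 mm up; stiff, the lever stays where it is left. Pressing takes 10 to 25 N.
- prong_ends (a point): Midway between the ends of the lever's two steel prongs, which run from the hinge to x = -6 mm at y = +-21.5 to 26 mm, 52.5 to 57.5 mm high at rest. They enter the gap between the two rims as the pair slides home, and rise about 19 mm when the pad is pressed right down.
- lever_pad (a point): Middle of the top of the black lever pad, 32 mm (along separator x) by 44 mm, 80 mm beyond the hinge; about 83 mm above the bench at rest, it goes down about 20 mm when pressed right down.
- bay_large_floor (a point): Centre of the floor (3 mm above the bench) of the biggest of three fixed wooden-rimmed bays with black rubber floors; inside 110 mm along x, 74 mm along y; rim 5 mm wide, 6 mm above its floor.
- bay_small_floor (a point): Centre of the floor (3 mm above the bench) of the smallest bay; inside 88 mm along x, 53 mm along y; rim 5 mm wide, 6 mm above its floor. The large bin does not fit in it.
- large: The large bin again: origin at the centre of its underside.
- small: The small bin again: origin at the centre of its underside.
- medium: A middle-sized red bin, 81 x 46 mm (rim 92 x 56 mm), 50 mm high, origin under its centre; it already stands in the middle-sized bay (inside 99 x 64 mm). Leave it.
- can: Can with a blue label, diameter 66 mm, 100 mm high, origin under it. Leave it.
- compound_bar: Blue bar of polishing compound, 100 x 45 x 35 mm, origin under its centre. Leave it.
- buff: Dark polishing disc with a hub, diameter 120 mm, 34 mm high, origin under its centre. Leave it.
- wrench: Steel wrench lying on the bench, along its x, origin at its middle. Leave it.
- screwdriver: Screwdriver lying on the bench, along its x, origin at its middle. Leave it.

How it is judged:
By the outcome, as a careful person would: the job done as asked, in the order asked, and still so for the second after the job is handed in, with the robot touching nothing.
It also fails if it takes over 72 s, if anything falls off the work surface, if the arm or the gripper's body presses on something with over 40 N, if the wrist force passes 120 N, or if a joint passes its speed limit or range.

## Working session

There is one attempt and no reset: what is moved stays moved. The work goes in short steps, Python scripts to look and compute and a tool call to move; the robot and the scene stay as the last step left them, time stands still between calls to the robot, and variables do not carry over. Pictures are saved under pics/ and viewed, at most 10 in all, crops included, and the job is handed in when it is done.

Besides the shell and the picture viewer there is one more tool, called after "Call:" as name(argument=value, ...), one argument or row to a line, values as JSON. arm_command: Moves the arm, as the interface text tells. Its arguments: {"type":"object","properties":{"rows":{"type":"array"}},"required":["rows"]}

```bash
ls; mkdir -p pics; cat > h.py <<'E'
import numpy as np, cv2
from scipy.spatial.transform import Rotation as R
from bench import arm, imaging, job, models
def T_wc(p, st=None):
    if 'extrinsics' in p: return np.linalg.inv(np.array(p['extrinsics']))
    T=np.eye(4); T[:3,:3]=R.from_quat(st['ee_rot']).as_matrix(); T[:3,3]=st['position']
    return T@np.array(p['T_tool_cam'])
def ray(p,px,st=None):
    d=np.array([(px[0]-p['cx'])/p['fx'],(px[1]-p['cy'])/p['fy']]); u=d.copy()
    for _ in range(20): u=d/(1+p['k1']*(u@u))
    T=T_wc(p,st); v=T[:3,:3]@np.array([u[0],u[1],1]); return T[:3,3],v/np.linalg.norm(v)
def onz(p,px,z,st=None):
    o,v=ray(p,px,st); return o+v*(z-o[2])/v[2]
def proj(p,X,st=None):
    T=np.linalg.inv(T_wc(p,st)); c=T[:3,:3]@np.array(X)+T[:3,3]; u=c[:2]/c[2]; u=u*(1+p['k1']*(u@u))
    return np.array([u[0]*p['fx']+p['cx'],u[1]*p['fy']+p['cy']])
def shot(n):
    st=arm.read_state(); return imaging.get_image(n),st
def save(p,f): cv2.imwrite('pics/'+f,cv2.cvtColor(p['frame'],cv2.COLOR_RGB2BGR))
Z=dict(large_centre=25,small_centre=33.5,ribs=14,separator=0,separator_mouth=0,stop=0,prong_ends=55,lever_pad=83,bay_large_floor=3,bay_small_floor=3,large=0,small=3,medium=3,can=0,compound_bar=0,buff=0,wrench=5,screwdriver=10)
E
cat > a.py <<'E'
from h import *
for n in ('scene','side'):
    p,st=shot(n); save(p,n+'0.png')
    print(n,T_wc(p)[:3,3].round())
    for q,z in Z.items():
        r=models.tip_of(p,q)
        print(q,[(round(a['score'],2),np.round(a['pixel']).tolist(),onz(p,a['pixel'],z).round()[:2].tolist()) for a in r[:2]])
E
python3 a.py
```

```text
pics
scene [1122. -535. 1331.]
large_centre [(0.55, [185.0, 293.0], [545.0, -327.0]), (0.54, [346.0, 143.0], [476.0, 354.0])]
small_centre [(0.78, [181.0, 290.0], [536.0, -333.0]), (0.28, [312.0, 232.0], [638.0, 47.0])]
ribs [(0.92, [183.0, 298.0], [551.0, -338.0]), (0.56, [313.0, 225.0], [614.0, 73.0])]
separator [(0.72, [311.0, 235.0], [630.0, 53.0])]
separator_mouth [(0.73, [297.0, 248.0], [634.0, -5.0])]
stop [(0.67, [324.0, 220.0], [619.0, 115.0])]
prong_ends [(0.82, [313.0, 222.0], [625.0, 62.0])]
lever_pad [(0.91, [352.0, 183.0], [615.0, 221.0]), (0.74, [273.0, 341.0], [812.0, -254.0])]
bay_large_floor [(0.78, [234.0, 211.0], [424.0, -63.0]), (0.68, [181.0, 290.0], [524.0, -326.0])]
bay_small_floor [(0.88, [268.0, 184.0], [416.0, 77.0]), (0.64, [186.0, 298.0], [551.0, -331.0])]
large [(0.61, [187.0, 296.0], [545.0, -324.0])]
small [(0.84, [180.0, 293.0], [528.0, -333.0]), (0.36, [184.0, 294.0], [536.0, -326.0])]
medium [(0.96, [301.0, 158.0], [413.0, 219.0])]
can [(0.68, [272.0, 340.0], [786.0, -236.0]), (0.62, [186.0, 297.0], [546.0, -329.0])]
compound_bar [(0.6, [188.0, 243.
[... 763 characters left out ...]
, [214.0, 222.0], [618.0, 212.0])]
bay_large_floor [(0.98, [341.0, 226.0], [416.0, -60.0]), (0.48, [244.0, 223.0], [619.0, 112.0])]
bay_small_floor [(0.91, [308.0, 255.0], [417.0, 81.0]), (0.69, [358.0, 160.0], [552.0, -336.0])]
large [(0.66, [358.0, 163.0], [545.0, -325.0]), (0.17, [269.0, 289.0], [417.0, 224.0])]
small [(0.78, [359.0, 163.0], [539.0, -325.0])]
medium [(0.69, [270.0, 288.0], [415.0, 222.0])]
can [(0.93, [282.0, 145.0], [793.0, -234.0])]
compound_bar [(0.92, [377.0, 201.0], [400.0, -216.0])]
buff [(0.82, [214.0, 314.0], [463.0, 360.0])]
wrench [(0.87, [152.0, 286.0], [628.0, 410.0]), (0.45, [257.0, 213.0], [618.0, 60.0])]
screwdriver [(0.62, [429.0, 188.0], [311.0, -360.0])]
```

View pics/scene0.png

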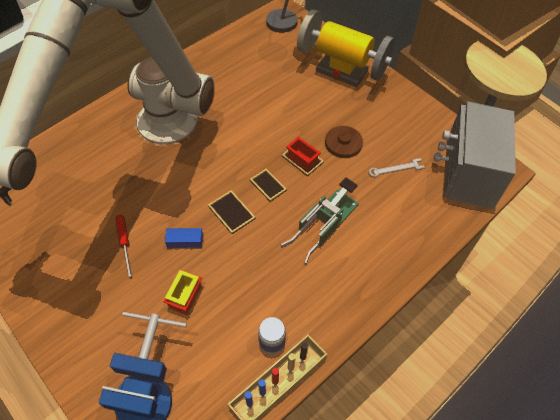

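```bash
python3 -c "
from h import *
p,st=shot('wrist');print(np.array(p['T_tool_cam']).round(2),p['fx'],p['cx'],p['k1'],st['ee_rot'],st['contact_force'],st['gripper_width'],arm.tcp_to_grasp);print([x for x in dir(arm) if x[0]!='_'])"
```

```text
[[ 0.0000e+00 -9.6000e-01 -2.7000e-01  6.9280e+01]
 [ 1.0000e+00  0.0000e+00 -0.0000e+00 -9.0000e-02]
 [ 0.0000e+00 -2.7000e-01  9.6000e-01 -1.4185e+02]
 [ 0.0000e+00  0.0000e+00  0.0000e+00  1.0000e+00]] 304.3615389820466 278.0509998542496 -0.020653091568467428 [-1.35002555e-01  9.90845250e-01 -1.02430395e-05  9.88811829e-06] [-0.5342014   0.11794335  0.13116007] 85.28499403325104 18.700000000000003
['IKError', 'read_state', 'tcp_to_grasp']
```

The scene picture shows the nested pair at about (183,291), the separator at (320,215) with its mouth towards the lower left and its pad at (347,185). The three bays are at (231,211), (268,184) and (303,157), and the can is at (272,333). Next I move above the pair for a close look.

Call:
arm_command(
  rows=[
    {"grip": 1, "linear": [-413, 168, -20], "rot": [0, 0, 0]},
    {"grip": 1, "linear": [-413, 168, -20], "rot": [0, 0, 0]},
    {"grip": 1, "linear": [-413, 168, -20], "rot": [0, 0, 0]},
    {"grip": 1, "linear": [-413, 168, -20], "rot": [0, 0, 0]},
    {"grip": 1, "linear": [-413, 168, -20], "rot": [0, 0, 0]},
    {"grip": 1, "linear": [-413, 168, -20], "rot": [0, 0, 0]},
    {"grip": 1, "linear": [-413, 168, -20], "rot": [0, 0, 0]},
    {"grip": 1, "linear": [-413, 168, -20], "rot": [0, 0, 0]},
    {"grip": 1, "linear": [-413, 168, -20], "rot": [0, 0, 0]},
  ],
)

```text
clock: 3.08
position: [520.4, -329.4, 251.0]
ee_rot: [-0.136, 0.991, 0.0, -0.0]
contact_force: [-0.9, -0.3, 0.3]
gripper_width: 85.6
grasp_force: 0.0
```

```bash
python3 -c "
from h import *
p,st=shot('wrist');save(p,'w1.png');print(st['position'],st['joints'],st['ee_rot'])
for q in ['large_centre','small_centre','ribs','large','small','compound_bar']:
    print(q,[(round(a['score'],2),np.round(a['pixel']).tolist(),onz(p,a['pixel'],Z[q],st).round()[:2].tolist()) for a in models.tip_of(p,q)[:2]])
"
```

```text
[ 520.41326297 -329.38281101  251.04006422] [-3.01809718e-01  3.57177706e-01  1.60604202e-02  9.35997474e-06
 -1.23036628e+00 -9.96953709e-01] [-1.35598985e-01  9.90763744e-01  1.41689623e-04 -3.13076768e-04]
large_centre []
small_centre [(0.83, [274.0, 205.0], [542.0, -328.0])]
ribs []
large [(0.69, [274.0, 198.0], [540.0, -330.0])]
small [(0.65, [268.0, 201.0], [546.0, -336.0]), (0.46, [494.0, 164.0], [420.0, -69.0])]
compound_bar [(0.63, [383.0, 118.0], [406.0, -226.0])]
```

View pics/w1.png

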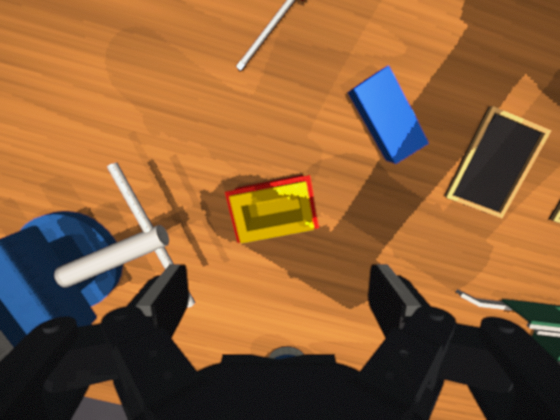

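```bash
cat >> h.py <<'E'
def mask(p,col):
    h=cv2.cvtColor(p['frame'],cv2.COLOR_RGB2HSV); H,S,V=[h[...,i].astype(int) for i in range(3)]
    if col=='yellow': m=(H>20)&(H<38)&(S>170)&(V>60)
    if col=='red': m=((H<5)|(H>174))&(S>190)&(V>60)
    if col=='green': m=(H>50)&(H<95)&(S>70)&(V>25)
    if col=='black': m=(V<75)&(S<90)
    return cv2.morphologyEx(m.astype(np.uint8),cv2.MORPH_OPEN,np.ones((3,3)))
def rect(p,st,col,z,near,r=90):
    """min-area rectangle in the plane z of the coloured pixels within r mm of near"""
    v,u=np.nonzero(mask(p,col)); P=np.array([onz(p,(a,b),z,st)[:2] for a,b in zip(u,v)]) if len(u) else np.zeros((0,2))
    P=P[np.hypot(*(P-near).T)<r]
    (c,(w,h),a)=cv2.minAreaRect(P.astype(np.float32))
    if w<h: w,h,a=h,w,a+90
    a=(a+90)%180-90
    return np.round(c,1),(round(w,1),round(h,1)),round(float(a),1),len(P)
E
python3 -c "
from h import *
p,st=shot('wrist')
print(rect(p,st,'yellow',64,(542,-328),70))
print(rect(p,st,'red',50,(542,-328),70))
s,_=shot('scene')
print(rect(s,None,'yellow',64,(542,-328),70)); print(rect(s,None,'red',50,(542,-328),70))
"
```

```text
(array([ 543.7, -329.8]), (85.5, 57.1), -63.1, 3676)
(array([ 519.1, -328.3]), (113.8, 52.7), 85.6, 508)
(array([ 544.8, -331.5]), (86.6, 55.7), -62.8, 635)
(array([ 559.1, -375.9]), (13.8, 11.0), 49.0, 22)
```

```bash
python3 -c "
from h import *
p,st=shot('wrist');s,_=shot('scene')
def tri(a,b):
    o1,v1=ray(p,a,st);o2,v2=ray(s,b)
    k=np.linalg.lstsq(np.c_[v1,-v2],o2-o1,rcond=None)[0]; x,y=o1+k[0]*v1,o2+k[1]*v2
    print(((x+y)/2).round(),np.linalg.norm(x-y).round(1))
tri((190,303),(185,325));tri((112,166),(124,314));tri((163,237),(155,320))
cv2.imwrite('pics/sc1.png',cv2.cvtColor(cv2.resize(s['frame'][260:400,80:300],None,fx=3.4,fy=3.4),cv2.COLOR_RGB2BGR))
"
```

```text
[ 650. -391.  109.] 0.5
[ 528. -488.  108.] 3.7
[ 588. -436.   99.] 2.9
```

View pics/sc1.png

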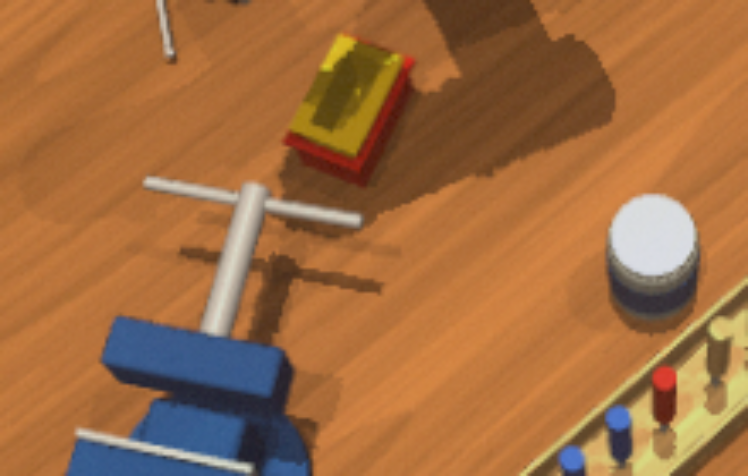

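Call:
arm_command(
  rows=[
    {"grip": 1, "linear": [-29, -40, 60], "rot": [0, 0, 1.372]},
    {"grip": 1, "linear": [-29, -40, 60], "rot": [0, 0, 1.372]},
    {"grip": 1, "linear": [-29, -40, 90], "rot": [0, 0, 1.372]},
    {"grip": 1, "linear": [-29, -40, 90], "rot": [0, 0, 1.372]},
    {"grip": 1, "linear": [-29, -40, 90], "rot": [0, 0, 1.372]},
    {"grip": 1, "linear": [-29, -40, 90], "rot": [0, 0, 1.372]},
    {"grip": 1, "linear": [-29, -40, 90], "rot": [0, 0, 1.372]},
    {"grip": 1, "linear": [-29, -40, 90], "rot": [0, 0, 1.372]},
    {"grip": 1, "linear": [-29, -40, 90], "rot": [0, 0, 1.372]},
  ],
)

```text
clock: 4.75
position: [558.8, -360.7, 161.3]
ee_rot: [0.523, 0.852, -0.0, -0.0]
contact_force: [-0.2, 0.4, -0.2]
gripper_width: 85.3
grasp_force: 0.0
```

```bash
python3 -c "
from h import *
p,st=shot('wrist')
x=R.from_quat(st['ee_rot']).as_matrix()[:,0];print(st['position'],np.degrees(np.arctan2(x[1],x[0])))
print(rect(p,st,'yellow',64,(542,-328),70))
save(p,'w2.png')
"
```

```text
[ 558.83843094 -360.67854745  161.27622291] 116.94721065644232
(array([ 544.1, -329.7]), (85.2, 56.4), -63.3, 7685)
```

Call:
arm_command(
  rows=[
    {"grip": 1, "linear": [0, 0, 60], "rot": [0, 0, 0]},
    {"grip": 1, "linear": [0, 0, 110], "rot": [0, 0, 0]},
    {"grip": 1, "linear": [0, 0, 136], "rot": [0, 0, 0]},
    {"grip": 0.7, "linear": [0, 0, 136], "rot": [0, 0, 0]},
    {"grip": 0, "linear": [0, 0, 136], "rot": [0, 0, 0]},
    {"grip": 0, "linear": [0, 0, 136], "rot": [0, 0, 0]},
    {"grip": 0, "linear": [0, 0, 136], "rot": [0, 0, 0]},
    {"grip": 0, "linear": [0, 0, 136], "rot": [0, 0, 0]},
  ],
)

```text
clock: 5.8
position: [559.5, -361.0, 26.2]
ee_rot: [0.523, 0.852, 0.0, 0.001]
contact_force: [0.9, -0.6, -2.1]
gripper_width: 61.7
grasp_force: 65.9
```

Call:
arm_command(
  rows=[
    {"grip": 0, "linear": [0, 0, -30], "rot": [0, 0, 0]},
    {"grip": 0, "linear": [35, 44, -40], "rot": [0, 0, 0.09]},
    {"grip": 0, "linear": [70, 88, -40], "rot": [0, 0, 0.18]},
    {"grip": 0, "linear": [105, 132, -40], "rot": [0, 0, 0.27]},
    {"grip": 0, "linear": [138.7, 176, -40], "rot": [0, 0, 0.349]},
    {"grip": 0, "linear": [138.7, 176, -30], "rot": [0, 0, 0.349]},
    {"grip": 0, "linear": [138.7, 176, -10], "rot": [0, 0, 0.349]},
    {"grip": 0, "linear": [138.7, 176, -2], "rot": [0, 0, 0.349]},
    {"grip": 0, "linear": [138.7, 176, -0.5], "rot": [0, 0, 0.349]},
  ],
)

```text
clock: 6.92
position: [652.4, -158.0, 25.6]
ee_rot: [0.663, 0.748, -0.001, -0.0]
contact_force: [-1.7, 0.2, -2.4]
gripper_width: 62.1
grasp_force: 67.0
```

Call:
arm_command(
  rows=[
    {"grip": 1, "linear": [0, 0, 0], "rot": [0, 0, 0]},
    {"grip": 1, "linear": [0, 0, 0], "rot": [0, 0, 0]},
    {"grip": 1, "linear": [0, 0, -60], "rot": [0, 0, 0]},
    {"grip": 1, "linear": [0, 0, -120], "rot": [0, 0, 0]},
    {"grip": 1, "linear": [45, 0, -165], "rot": [0, 0, 0]},
    {"grip": 1, "linear": [90, 0, -205], "rot": [0, 0, 0]},
    {"grip": 1, "linear": [145, 0, -225], "rot": [0, 0, 0]},
    {"grip": 1, "linear": [200, 0, -225], "rot": [0, 0, 0]},
    {"grip": 1, "linear": [219, 0, -225], "rot": [0, 0, 0]},
    {"grip": 1, "linear": [219, 0, -225], "rot": [0, 0, 0]},
  ],
)

```text
clock: 8.18
position: [636.8, -13.4, 240.7]
ee_rot: [0.626, 0.779, 0.025, -0.027]
contact_force: [-0.3, -0.9, -0.2]
gripper_width: 85.7
grasp_force: 0.0
```

```bash
python3 -c "
from h import *
p,st=shot('wrist');save(p,'w3.png');print(st['position'],st['ee_rot'])
for q in ['separator','separator_mouth','stop','prong_ends','lever_pad','small_centre','bay_small_floor','bay_large_floor']:
    print(q,[(round(a['score'],2),np.round(a['pixel']).tolist(),onz(p,a['pixel'],Z[q],st).round(1)[:2].tolist()) for a in models.tip_of(p,q)[:2]])
"
```

```text
[636.84828769 -13.41870861 240.71085458] [ 0.62573478  0.77916047  0.02469904 -0.02747572]
separator []
separator_mouth []
stop [(0.62, [291.0, 99.0], [627.5, 108.6])]
prong_ends []
lever_pad []
small_centre [(0.76, [270.0, 286.0], [650.8, -117.8])]
bay_small_floor [(0.68, [114.0, 90.0], [417.6, 73.6])]
bay_large_floor [(0.95, [104.0, 204.0], [420.9, -67.4])]
```

View pics/w3.png

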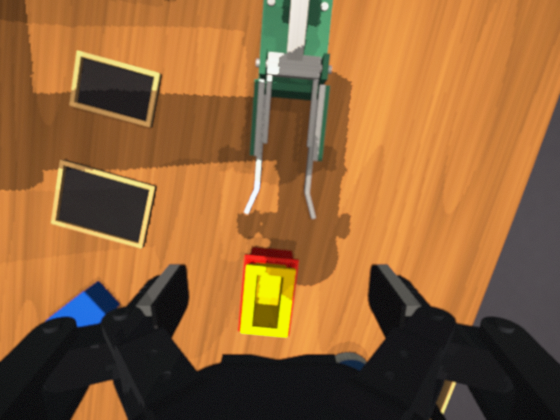

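```bash
python3 -c "
from h import *
p,st=shot('wrist');print(st['position'],st['ee_rot'],st['joints'],st['joint_vel'])
for q in ['separator','separator_mouth','stop','prong_ends','lever_pad','small_centre','bay_small_floor','bay_large_floor']:
    print(q,[(round(a['score'],2),np.round(a['pixel']).tolist(),onz(p,a['pixel'],Z[q],st).round(1)[:2].tolist()) for a in models.tip_of(p,q)[:2]])
print(rect(p,st,'yellow',64,(650,-120),70))
cv2.imwrite('pics/w4.png',cv2.cvtColor(cv2.resize(p['frame'][0:240,180:400],None,fx=2.5,fy=2.5,interpolation=cv2.INTER_CUBIC),cv2.COLOR_RGB2BGR))
"
```

```text
[637.56169291 -14.21676745 242.96131262] [ 0.62603324  0.77893114  0.02595441 -0.02598124] [ 0.19511536  0.40524626  0.09647097 -0.07696723 -1.25655762 -3.09630683] [ 3.93228582e-04  1.53483348e-04 -9.52807024e-04  5.90701729e-05
 -1.28150737e-03  8.62114435e-04]
separator []
separator_mouth []
stop [(0.77, [288.0, 99.0], [625.7, 108.1])]
prong_ends []
lever_pad []
small_centre [(0.57, [268.0, 290.0], [650.9, -126.4])]
bay_small_floor []
bay_large_floor [(0.67, [102.0, 207.0], [420.2, -73.0])]
(array([ 649.2, -123.5]), (90.1, 56.7), -83.6, 3412)
```

View pics/w4.png

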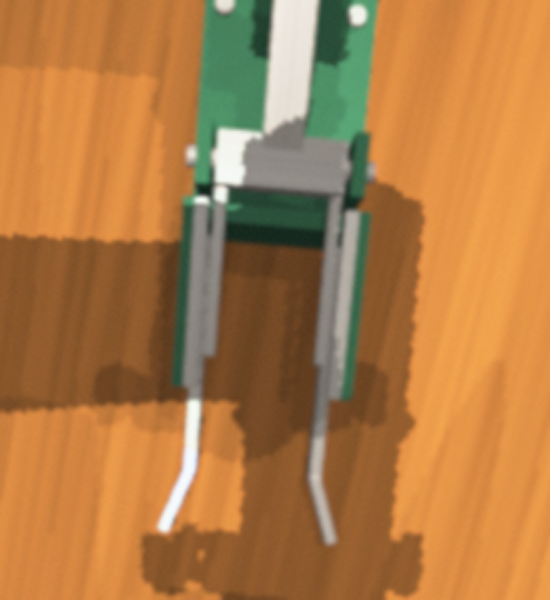

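```bash
cat > fit.py <<'E'
from h import *
st=dict(position=[637.56,-14.22,242.96],ee_rot=[0.62603324,0.77893114,0.02595441,-0.02598124])
p=imaging.get_image('wrist')
L=[((256.5,187.2),14,(-60,28.5)),((305,190),14,(-60,-28.5)),((245.2,212),14,(-93,40.5)),((312.4,217.2),14,(-93,-40.5)),
((250.6,154),57,(-20,39)),((319.8,160),57,(-20,-39)),((263.5,142),57.5,(-6,23.7)),((307.8,146),57.5,(-6,-23.7))]
W=np.array([onz(p,a,z,st)[:2] for a,z,_ in L]); S=np.array([s for *_,s in L],float)
def fit(W,S):
    w,s=W.mean(0),S.mean(0); U,_,V=np.linalg.svd((S-s).T@(W-w)); Rm=(U@V).T
    t=w-Rm@s; return Rm,t
Rm,t=fit(W,S); print('origin',t.round(1),'yaw',np.degrees(np.arctan2(Rm[1,0],Rm[0,0])).round(2)); print((W-(S@Rm.T+t)).round(1))
for x in (-219,-150,50,152): print(x,(t+Rm@[x,0]).round(1))
E
python3 fit.py
```

```text
origin [632.3  59.7] yaw 97.79
[[-1.9 -0.6]
 [ 1.1  1.2]
 [-2.   0.1]
 [ 1.9  0.7]
 [ 2.2  0.3]
 [-1.1 -0.5]
 [-0.1 -0.4]
 [-0.1 -0.8]]
-219 [ 662.  -157.2]
-150 [652.6 -88.9]
50 [625.5 109.3]
152 [611.7 210.3]
```

Call:
arm_command(
  rows=[
    {"grip": 1, "linear": [-60, 0, 0], "rot": [0, 0, -0.18]},
    {"grip": 1, "linear": [-120, 0, 0], "rot": [0, 0, -0.36]},
    {"grip": 1, "linear": [-150, 0, 0], "rot": [0, 0, -0.54]},
    {"grip": 1, "linear": [-150, 0, 20], "rot": [0, 0, -0.72]},
    {"grip": 1, "linear": [-150, 0, 40], "rot": [0, 0, -0.9]},
    {"grip": 1, "linear": [-150, 0, 60], "rot": [0, 0, -1.08]},
    {"grip": 1, "linear": [-150, 0, 60], "rot": [0, 0, -1.26]},
    {"grip": 1, "linear": [-150, 0, 60], "rot": [0, 0, -1.44]},
    {"grip": 1, "linear": [-150, 0, 60], "rot": [0, 0, -1.62]},
    {"grip": 1, "linear": [-150, 0, 60], "rot": [0, 0, -1.8]},
  ],
)

```text
clock: 10.38
position: [669.4, -155.4, 172.1]
ee_rot: [-0.224, 0.974, 0.037, 0.004]
contact_force: [-0.1, 0.4, 0.9]
gripper_width: 85.7
grasp_force: 0.0
```

```bash
cat >> h.py <<'E'
def pose():
    st=arm.read_state(); M=R.from_quat(st['ee_rot']).as_matrix()
    print('t',round(st['clock'],2),'pos',np.round(st['position'],1),'yaw',np.degrees(np.arctan2(M[1,0],M[0,0])).round(1),'tilt',np.degrees(np.arccos(-M[2,2])).round(2),'F',np.round(st['contact_force'],1),'w',round(st['gripper_width'],1),'j6',round(st['joints'][5],2)); return st,M
def go(x,y,z,yaw=None):
    "shift & turn in tool axes to reach a world TCP pose (tool pointing down, x axis at yaw deg)"
    st,M=pose(); d=M.T@(np.array([x,y,z])-st['position']); o='shift '+str(d.round(1))
    if yaw is not None:
        c,s=np.cos(np.radians(yaw)),np.sin(np.radians(yaw)); T=np.array([[c,s,0],[s,-c,0],[0,0,-1]])
        o+=' rot '+str(R.from_matrix(M.T@T).as_rotvec().round(4))
    print(o)
E
python3 -c "
from h import *
go(652.4,-158,160,276.9)"
```

```text
t 10.38 pos [ 669.4 -155.4  172.1] yaw -154.1 tilt 4.21 F [-0.1  0.4  0.9] w 85.7 j6 -1.06
shift [16.7  4.3 12. ] rot [ 0.0449  0.0643 -1.238 ]
```

Call:
arm_command(
  rows=[
    {"grip": 1, "linear": [8, 2, 6], "rot": [0.0067, 0.0096, -0.18]},
    {"grip": 1, "linear": [16.7, 4.3, 12], "rot": [0.013, 0.019, -0.36]},
    {"grip": 1, "linear": [16.7, 4.3, 12], "rot": [0.02, 0.028, -0.54]},
    {"grip": 1, "linear": [16.7, 4.3, 12], "rot": [0.026, 0.037, -0.72]},
    {"grip": 1, "linear": [16.7, 4.3, 12], "rot": [0.033, 0.047, -0.9]},
    {"grip": 1, "linear": [16.7, 4.3, 12], "rot": [0.0449, 0.0643, -1.238]},
    {"grip": 1, "linear": [16.7, 4.3, 12], "rot": [0.0449, 0.0643, -1.238]},
    {"grip": 1, "linear": [16.7, 4.3, 12], "rot": [0.0449, 0.0643, -1.238]},
  ],
)

```text
clock: 11.38
position: [652.3, -157.8, 160.1]
ee_rot: [0.746, -0.666, -0.0, 0.0]
contact_force: [0.4, -0.1, -0.6]
gripper_width: 85.3
grasp_force: 0.0
```

```bash
python3 -c "
from h import *
go(652.4,-158,26,276.9)"
```

```text
t 11.38 pos [ 652.3 -157.8  160.1] yaw -83.5 tilt 0.03 F [ 0.4 -0.1 -0.6] w 85.3 j6 0.11
shift [ 2.000e-01 -1.000e-01  1.341e+02] rot [ 0.0005  0.     -0.0074]
```

Call:
arm_command(
  rows=[
    {"grip": 1, "linear": [0, 0, 60], "rot": [0, 0, -0.007]},
    {"grip": 1, "linear": [0, 0, 110], "rot": [0, 0, -0.007]},
    {"grip": 1, "linear": [0, 0, 134], "rot": [0, 0, -0.007]},
    {"grip": 0.7, "linear": [0, 0, 134], "rot": [0, 0, -0.007]},
    {"grip": 0, "linear": [0, 0, 134], "rot": [0, 0, -0.007]},
    {"grip": 0, "linear": [0, 0, 134], "rot": [0, 0, -0.007]},
    {"grip": 0, "linear": [0, 0, 134], "rot": [0, 0, -0.007]},
    {"grip": 0, "linear": [0, 0, 129], "rot": [0, 0, -0.007]},
    {"grip": 0, "linear": [-20, -6, 129], "rot": [0, 0, -0.02]},
    {"grip": 0, "linear": [-38.6, -9, 131], "rot": [0, 0, -0.022]},
  ],
)

```text
clock: 12.62
position: [657.2, -117.3, 29.3]
ee_rot: [0.754, -0.657, 0.0, -0.0]
contact_force: [0.2, 0.6, -3.7]
gripper_width: 62.2
grasp_force: 66.0
```

```bash
python3 -c "
from h import *
go(656.7,-118.6,28,277.8)
p,st=shot('wrist')
s,_=shot('scene');save(s,'s2.png')
cv2.imwrite('pics/w5.png',cv2.cvtColor(np.hstack([p['frame'],cv2.resize(s['frame'][170:310,260:370],(330,420))])[:,160:],cv2.COLOR_RGB2BGR))
"
```

```text
t 12.62 pos [ 657.2 -117.3   29.3] yaw -82.2 tilt 0.02 F [ 0.2  0.6 -3.7] w 62.2 j6 0.07
shift [1.2 0.7 1.3] rot [-0.0004  0.0001  0.0004]
```

View pics/w5.png

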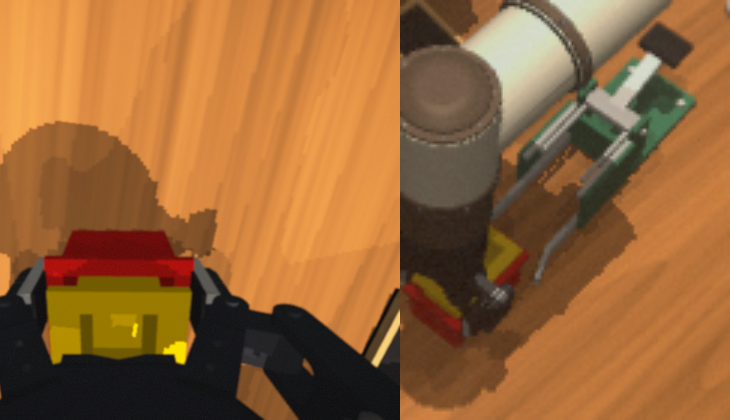

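Call:
arm_command(
  rows=[
    {"grip": 0, "linear": [-8, 0.7, 2], "rot": [0, 0, 0]},
    {"grip": 0, "linear": [-18, 0.7, 2.5], "rot": [0, 0, 0]},
    {"grip": 0, "linear": [-28, 0.7, 2.5], "rot": [0, 0, 0]},
    {"grip": 0, "linear": [-36, 0.7, 2.5], "rot": [0, 0, 0]},
    {"grip": 0, "linear": [-43, 0.7, 2.5], "rot": [0, 0, 0]},
    {"grip": 0, "linear": [-50, 0.7, 2.5], "rot": [0, 0, 0]},
  ],
)

```text
clock: 13.48
position: [649.3, -68.7, 26.7]
ee_rot: [0.754, -0.657, -0.0, 0.0]
contact_force: [0.3, -1.3, -1.3]
gripper_width: 62.3
grasp_force: 66.3
```

```bash
python3 -c "
from h import *
pose()"
```

```text
t 13.47 pos [649.3 -68.7  26.7] yaw -82.2 tilt 0.01 F [ 0.3 -1.3 -1.3] w 62.3 j6 -0.01
```

Call:
arm_command(
  rows=[
    {"grip": 0, "linear": [-6, 0, 0], "rot": [0, 0, 0]},
    {"grip": 0, "linear": [-12, 0, 0], "rot": [0, 0, 0]},
    {"grip": 0, "linear": [-18, 0, 0], "rot": [0, 0, 0]},
    {"grip": 0, "linear": [-24, 0, 0], "rot": [0, 0, 0]},
    {"grip": 0, "linear": [-30, 0, 0], "rot": [0, 0, 0]},
    {"grip": 0, "linear": [-35, 0, 0], "rot": [0, 0, 0]},
  ],
)

```text
clock: 14.22
position: [644.5, -34.0, 26.6]
ee_rot: [0.754, -0.657, -0.0, 0.0]
contact_force: [0.0, -1.2, -2.6]
gripper_width: 62.1
grasp_force: 66.3
```

Call:
arm_command(
  rows=[
    {"grip": 0, "linear": [-6, 0, 0], "rot": [0, 0, 0]},
    {"grip": 0, "linear": [-12, 0, 0], "rot": [0, 0, 0]},
    {"grip": 0, "linear": [-18, 0, 0], "rot": [0, 0, 0]},
    {"grip": 0, "linear": [-24, 0, 0], "rot": [0, 0, 0]},
    {"grip": 0, "linear": [-30, 0, 0], "rot": [0, 0, 0]},
    {"grip": 0, "linear": [-36, 0, 0], "rot": [0, 0, 0]},
    {"grip": 0, "linear": [-42, 0, 0], "rot": [0, 0, 0]},
  ],
)

```text
clock: 15.1
position: [638.8, 7.6, 26.6]
ee_rot: [0.754, -0.657, -0.0, 0.0]
contact_force: [-0.2, -1.6, -1.8]
gripper_width: 62.1
grasp_force: 66.3
```

Call:
arm_command(
  rows=[
    {"grip": 0, "linear": [-6, 0, 0], "rot": [0, 0, 0]},
    {"grip": 0, "linear": [-11, 0, 0], "rot": [0, 0, 0]},
    {"grip": 0, "linear": [-14, 0, 0], "rot": [0, 0, 0]},
    {"grip": 0, "linear": [-15, 0, 0], "rot": [0, 0, 0]},
  ],
)

```text
clock: 15.6
position: [636.8, 22.2, 26.6]
ee_rot: [0.754, -0.657, -0.0, 0.0]
contact_force: [0.1, -1.0, -1.4]
gripper_width: 61.5
grasp_force: 66.3
```

Call:
arm_command(
  rows=[
    {"grip": 0, "linear": [-1, 0, 0], "rot": [0, 0, 0]},
    {"grip": 0, "linear": [-1.5, 0, 0], "rot": [0, 0, 0]},
  ],
)

```text
clock: 15.85
position: [636.6, 23.4, 26.6]
ee_rot: [0.754, -0.657, -0.0, 0.0]
contact_force: [0.5, -0.4, -0.4]
gripper_width: 62.2
grasp_force: 66.3
```

Call:
arm_command(
  rows=[
    {"grip": 0, "linear": [-1, 0, 0], "rot": [0, 0, 0]},
    {"grip": 0, "linear": [-1, 0, 0], "rot": [0, 0, 0]},
  ],
)

```text
clock: 16.1
position: [636.5, 24.5, 26.6]
ee_rot: [0.754, -0.657, -0.0, 0.0]
contact_force: [0.1, -0.7, -2.3]
gripper_width: 62.2
grasp_force: 66.3
```

Call:
arm_command(
  rows=[
    {"grip": 0, "linear": [-1, 0, 0], "rot": [0, 0, 0]},
    {"grip": 0, "linear": [-1, 0, 0], "rot": [0, 0, 0]},
  ],
)

```text
clock: 16.35
position: [636.3, 25.6, 26.6]
ee_rot: [0.754, -0.657, -0.0, 0.0]
contact_force: [0.4, -0.5, -2.2]
gripper_width: 61.9
grasp_force: 66.3
```

Call:
arm_command(
  rows=[
    {"grip": 0, "linear": [-0.8, 0, 0], "rot": [0, 0, 0]},
    {"grip": 0, "linear": [-0.8, 0, 0], "rot": [0, 0, 0]},
  ],
)

```text
clock: 16.6
position: [636.2, 26.3, 26.6]
ee_rot: [0.754, -0.657, -0.0, 0.0]
contact_force: [0.3, -2.1, -2.8]
gripper_width: 61.7
grasp_force: 66.3
```

Call:
arm_command(
  rows=[
    {"grip": 0, "linear": [-0.8, 0, 0], "rot": [0, 0, 0]},
    {"grip": 0, "linear": [-0.8, 0, 0], "rot": [0, 0, 0]},
  ],
)

```text
clock: 16.85
position: [636.3, 26.4, 26.7]
ee_rot: [0.754, -0.657, 0.0, 0.0]
contact_force: [1.5, -5.6, -2.2]
gripper_width: 62.4
grasp_force: 66.3
```

Call:
arm_command(
  rows=[
    {"grip": 0, "linear": [-0.6, 0, 0], "rot": [0, 0, 0]},
    {"grip": 0, "linear": [-0.6, 0, 0], "rot": [0, 0, 0]},
  ],
)

```text
clock: 17.1
position: [636.3, 26.4, 26.7]
ee_rot: [0.754, -0.657, 0.0, 0.001]
contact_force: [1.7, -6.4, -2.2]
gripper_width: 62.6
grasp_force: 66.2
```

Call:
arm_command(
  rows=[
    {"grip": 0, "linear": [-1.5, 0, 0], "rot": [0, 0, 0]},
    {"grip": 0, "linear": [-2, 0, 0], "rot": [0, 0, 0]},
    {"grip": 0, "linear": [-2, 0, 0], "rot": [0, 0, 0]},
  ],
)

```text
clock: 17.48
position: [636.2, 26.6, 26.9]
ee_rot: [0.754, -0.657, 0.001, 0.001]
contact_force: [2.8, -13.2, -3.0]
gripper_width: 61.9
grasp_force: 66.2
```

```bash
python3 -c "
from h import *
pose()
s,_=shot('scene');d,_=shot('side')
a=cv2.resize(s['frame'][160:280,260:380],(400,400),interpolation=2);b=cv2.resize(d['frame'][150:250,190:290],(400,400),interpolation=2)
cv2.imwrite('pics/h1.png',cv2.cvtColor(np.hstack([a,b]),cv2.COLOR_RGB2BGR))"
```

```text
t 17.48 pos [636.2  26.6  26.9] yaw -82.2 tilt 0.19 F [  2.8 -13.2  -3. ] w 61.9 j6 -0.16
```

View pics/h1.png

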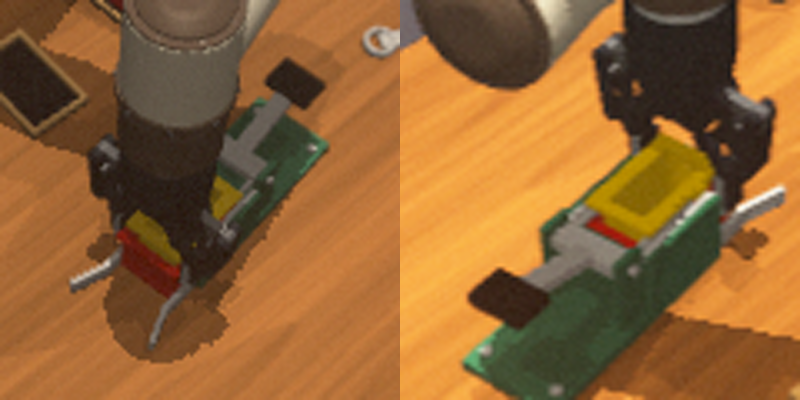

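Call:
arm_command(
  rows=[
    {"grip": 1, "linear": [1, 0, 0], "rot": [0, 0, 0]},
    {"grip": 1, "linear": [1, 0, 0], "rot": [0, 0, 0]},
    {"grip": 1, "linear": [1, 0, -40], "rot": [0, 0, 0]},
    {"grip": 0.6, "linear": [20, 0, -80], "rot": [0, 0, 0]},
    {"grip": 0, "linear": [52, 0, -80], "rot": [0, 0, 0]},
    {"grip": 0, "linear": [52, 0, -80], "rot": [0, 0, 0]},
    {"grip": 0, "linear": [52, 0, -60], "rot": [0, 0, 0]},
    {"grip": 0, "linear": [52, 0, -20], "rot": [0, 0, 0]},
    {"grip": 0, "linear": [52, 0, -7], "rot": [0, 0, 0]},
  ],
)

```text
clock: 18.7
position: [640.9, -21.0, 30.9]
ee_rot: [0.754, -0.657, -0.002, 0.002]
contact_force: [0.1, -0.4, -0.1]
gripper_width: 0.1
grasp_force: 0.0
```

```bash
python3 -c "
from h import *
pose();p,st=shot('wrist');save(p,'w6.png')
print(rect(p,st,'yellow',64,(632,60),70))"
```

```text
t 18.7 pos [640.9 -21.   30.9] yaw -82.2 tilt 0.32 F [ 0.1 -0.4 -0.1] w 0.1 j6 -0.08
(array([0., 0.]), (0.0, 0.0), 0.0, 0)
```

Call:
arm_command(
  rows=[
    {"grip": 0, "linear": [-8, -1.5, 0], "rot": [0, 0, 0]},
    {"grip": 0, "linear": [-14, -1.5, 0], "rot": [0, 0, 0]},
    {"grip": 0, "linear": [-16, -1.5, 0], "rot": [0, 0, 0]},
  ],
)

```text
clock: 19.12
position: [642.9, -4.9, 34.9]
ee_rot: [0.754, -0.657, 0.001, -0.001]
contact_force: [-0.6, -0.3, -0.4]
gripper_width: -0.1
grasp_force: 0.0
```

Call:
arm_command(
  rows=[
    {"grip": 0, "linear": [-1.2, 0, 0], "rot": [0, 0, 0]},
    {"grip": 0, "linear": [-2.4, 0, 0], "rot": [0, 0, 0]},
  ],
)

```text
clock: 19.38
position: [641.9, -3.4, 33.9]
ee_rot: [0.754, -0.657, 0.0, -0.0]
contact_force: [0.5, -0.2, 0.3]
gripper_width: 0.3
grasp_force: 0.0
```

Call:
arm_command(
  rows=[
    {"grip": 0, "linear": [-1, 0, 0], "rot": [0, 0, 0]},
    {"grip": 0, "linear": [-2, 0, 0], "rot": [0, 0, 0]},
  ],
)

```text
clock: 19.62
position: [641.5, -1.5, 33.6]
ee_rot: [0.754, -0.657, -0.0, 0.0]
contact_force: [0.3, 0.1, -0.2]
gripper_width: 0.1
grasp_force: 0.0
```

Call:
arm_command(
  rows=[
    {"grip": 0, "linear": [-1, 0, 0], "rot": [0, 0, 0]},
    {"grip": 0, "linear": [-2, 0, 0], "rot": [0, 0, 0]},
    {"grip": 0, "linear": [-2, 0, 0], "rot": [0, 0, 0]},
  ],
)

```text
clock: 20.0
position: [641.6, -0.5, 33.6]
ee_rot: [0.754, -0.657, 0.0, 0.0]
contact_force: [1.5, -5.3, -1.2]
gripper_width: -0.0
grasp_force: 2.6
```

Call:
arm_command(
  rows=[
    {"grip": 0, "linear": [-1, 0, 0], "rot": [0, 0, 0]},
    {"grip": 0, "linear": [-1, 0, 0], "rot": [0, 0, 0]},
  ],
)

```text
clock: 20.25
position: [641.8, -0.4, 33.7]
ee_rot: [0.754, -0.657, 0.001, 0.001]
contact_force: [2.0, -7.8, -0.9]
gripper_width: 0.2
grasp_force: 4.1
```

Call:
arm_command(
  rows=[
    {"grip": 0, "linear": [-1.5, 0, 0], "rot": [0, 0, 0]},
    {"grip": 0, "linear": [-2.5, 0, 0], "rot": [0, 0, 0]},
    {"grip": 0, "linear": [-2.5, 0, 0], "rot": [0, 0, 0]},
  ],
)

```text
clock: 20.62
position: [641.8, -0.1, 33.9]
ee_rot: [0.753, -0.658, 0.002, 0.001]
contact_force: [4.9, -15.5, -2.3]
gripper_width: 0.2
grasp_force: 8.0
```

```bash
python3 -c "
from h import *
pose()
s,_=shot('side');s2,_=shot('scene')
print([onz(q,models.tip_of(q,'lever_pad')[0]['pixel'],83) for q in (s,s2)])
for q in (s,s2):
    v,u=np.nonzero(mask(q,'black')); P=np.array([onz(q,(a,b),83)[:2] for a,b in zip(u,v)]); P=P[np.hypot(*(P-[613,211]).T)<40]; print(P.mean(0),len(P))
go(611.7,210.3,150,277.8)"
```

```text
t 20.62 pos [ 6.418e+02 -1.000e-01  3.390e+01] yaw -82.2 tilt 0.25 F [  4.9 -15.5  -2.3] w 0.2 j6 -0.12
[array([605.9551112 , 216.23915264,  83.        ]), array([618.45878813, 215.16754607,  83.        ])]
[nan nan] 0
[632.48569249 176.97201999] 2
t 20.82 pos [ 6.418e+02 -2.000e-01  3.390e+01] yaw -82.2 tilt 0.24 F [  4.7 -15.3  -2.2] w -0.2 j6 -0.12
shift [-212.1    1.4 -117. ] rot [ 0.     -0.0042 -0.0004]<string>:7: RuntimeWarning: Mean of empty slice.
  ret = um.true_divide(
```

Call:
arm_command(
  rows=[
    {"grip": 0, "linear": [5, 0, 0], "rot": [0, 0, 0]},
    {"grip": 0, "linear": [8, 1, -40], "rot": [0, -0.004, 0]},
    {"grip": 0, "linear": [8, 1, -90], "rot": [0, -0.004, 0]},
    {"grip": 0, "linear": [-50, 1, -110], "rot": [0, -0.004, 0]},
    {"grip": 0, "linear": [-105, 1, -110], "rot": [0, -0.004, 0]},
    {"grip": 0, "linear": [-160, 1, -110], "rot": [0, -0.004, 0]},
    {"grip": 0, "linear": [-214, 1, -110], "rot": [0, -0.004, 0]},
    {"grip": 0, "linear": [-214, 1, -85], "rot": [0, -0.004, 0]},
    {"grip": 0, "linear": [-214, 1, -62], "rot": [0, -0.004, 0]},
    {"grip": 0, "linear": [-214, 1, -56], "rot": [0, -0.004, 0]},
  ],
)

```text
clock: 22.08
position: [609.4, 216.0, 87.8]
ee_rot: [0.754, -0.657, -0.002, 0.0]
contact_force: [1.3, -0.1, 0.3]
gripper_width: -0.0
grasp_force: 0.0
```

```bash
python3 -c "
from h import *
pose()
s,_=shot('scene');d,_=shot('side')
p,st=shot('wrist'); print(rect(p,st,'yellow',64,(632,60),70),rect(p,st,'red',50,(632,60),70))
print(rect(d,None,'yellow',64,(632,60),70))
a=cv2.resize(s['frame'][150:250,280:380],(266,266),interpolation=2);b=cv2.resize(d['frame'][150:250,180:280],(266,266),interpolation=2);c=cv2.resize(p['frame'],(266,200))
c=np.vstack([c,np.zeros((66,266,3),np.uint8)])
cv2.imwrite('pics/h2.png',cv2.cvtColor(np.hstack([a,b,c]),cv2.COLOR_RGB2BGR))"
```

```text
t 22.07 pos [609.4 216.   87.8] yaw -82.2 tilt 0.28 F [ 1.3 -0.1  0.3] w -0.0 j6 -0.45
(array([627.7,  96.2]), (54.8, 16.0), 7.9, 4128) (array([625.7, 104.8]), (42.1, 8.8), 7.9, 1238)
(array([629. ,  62.7]), (95.2, 59.2), -81.1, 484)
```

View pics/h2.png

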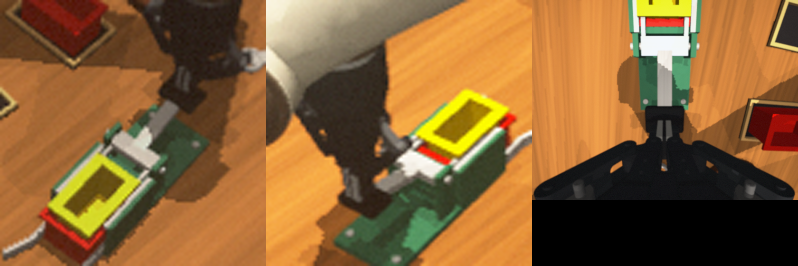

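Call:
arm_command(
  rows=[
    {"grip": 0, "linear": [2, 0, 4], "rot": [0, 0, 0]},
    {"grip": 0, "linear": [2, 0, 7], "rot": [0, 0, 0]},
    {"grip": 0, "linear": [2, 0, 10], "rot": [0, 0, 0]},
    {"grip": 0, "linear": [2, 0, 13], "rot": [0, 0, 0]},
    {"grip": 0, "linear": [2, 0, 16], "rot": [0, 0, 0]},
  ],
)

```text
clock: 22.85
position: [611.5, 215.1, 76.7]
ee_rot: [0.754, -0.657, -0.001, -0.002]
contact_force: [-6.7, 3.9, 17.3]
gripper_width: -0.0
grasp_force: 8.0
```

Call:
arm_command(
  rows=[
    {"grip": 0, "linear": [1, 0, 3], "rot": [0, 0, 0]},
    {"grip": 0, "linear": [1, 0, 5], "rot": [0, 0, 0]},
    {"grip": 0, "linear": [1, 0, 7], "rot": [0, 0, 0]},
  ],
)

```text
clock: 23.22
position: [611.4, 216.2, 70.4]
ee_rot: [0.754, -0.657, -0.002, -0.004]
contact_force: [-9.8, 8.0, 15.5]
gripper_width: -0.2
grasp_force: 8.4
```

Call:
arm_command(
  rows=[
    {"grip": 0, "linear": [0, 0, 3], "rot": [0, 0, 0]},
    {"grip": 0, "linear": [0, 0, 5], "rot": [0, 0, 0]},
    {"grip": 0, "linear": [0, 0, 5], "rot": [0, 0, 0]},
  ],
)

```text
clock: 23.6
position: [612.0, 215.5, 63.2]
ee_rot: [0.754, -0.657, -0.001, -0.004]
contact_force: [-3.2, 7.2, 6.4]
gripper_width: 0.3
grasp_force: 3.9
```

Call:
arm_command(
  rows=[
    {"grip": 0, "linear": [0, 0, 2], "rot": [0, 0, 0]},
    {"grip": 0, "linear": [0, 0, 3], "rot": [0, 0, 0]},
    {"grip": 0, "linear": [0, 0, 3], "rot": [0, 0, 0]},
  ],
)

```text
clock: 23.98
position: [612.1, 215.5, 62.8]
ee_rot: [0.754, -0.657, -0.001, -0.004]
contact_force: [-7.0, 7.0, 16.3]
gripper_width: 0.1
grasp_force: 9.2
```

Call:
arm_command(
  rows=[
    {"grip": 0, "linear": [0, 0, 2], "rot": [0, 0, 0]},
    {"grip": 0, "linear": [0, 0, 4], "rot": [0, 0, 0]},
    {"grip": 0, "linear": [0, 0, 4], "rot": [0, 0, 0]},
  ],
)

```text
clock: 24.35
position: [612.3, 215.6, 62.4]
ee_rot: [0.755, -0.656, -0.0, -0.004]
contact_force: [-14.3, 5.1, 31.7]
gripper_width: 0.2
grasp_force: 16.3
```

```bash
python3 -c "
from h import *
pose()
s,_=shot('scene');d,_=shot('side')
p,st=shot('wrist')
for z in (64,75,80): print(z,rect(d,None,'yellow',z,(632,60),70),rect(s,None,'yellow',z,(632,60),70))
a=cv2.resize(s['frame'][150:250,280:380],(400,400),interpolation=2);b=cv2.resize(d['frame'][140:240,180:280],(400,400),interpolation=2)
cv2.imwrite('pics/h3.png',cv2.cvtColor(np.hstack([a,b]),cv2.COLOR_RGB2BGR))"
```

```text
t 24.35 pos [612.3 215.6  62.4] yaw -82.0 tilt 0.48 F [-14.3   5.1  31.7] w 0.2 j6 -0.44
64 (array([636.3,  53.2]), (116.1, 71.9), -73.8, 610) (array([627.5,  60.9]), (100.3, 61.5), -79.5, 626)
75 (array([627.3,  61.6]), (114.6, 71.0), -73.8, 614) (array([631.8,  55.7]), (99.4, 61.0), -79.5, 626)
80 (array([623.2,  65.5]), (113.9, 70.5), -73.8, 614) (array([633.8,  53.4]), (99.0, 60.8), -79.5, 626)
```

View pics/h3.png

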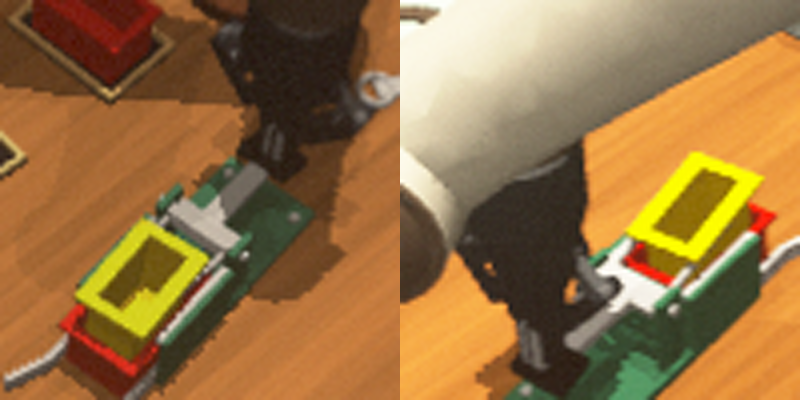

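Call:
arm_command(
  rows=[
    {"grip": 0, "linear": [0, 0, -40], "rot": [0, 0, 0]},
    {"grip": 0, "linear": [0, 0, -90], "rot": [0, 0, 0]},
    {"grip": 0.5, "linear": [45, 1, -125], "rot": [0, 0, 0]},
    {"grip": 1, "linear": [100, 2, -125], "rot": [0, 0, 0]},
    {"grip": 1, "linear": [157, 2, -125], "rot": [0, 0, 0]},
    {"grip": 1, "linear": [157, 2, -125], "rot": [0, 0, 0]},
    {"grip": 1, "linear": [157, 2, -125], "rot": [0, 0, 0]},
  ],
)

```text
clock: 25.38
position: [630.4, 56.3, 178.5]
ee_rot: [0.753, -0.658, -0.002, -0.001]
contact_force: [0.8, 0.4, -0.1]
gripper_width: 85.0
grasp_force: 0.0
```

```bash
cat > tilt.py <<'E'
from h import *
from scipy.optimize import least_squares
go(632.3,59.7,180,277.8)
p,st=shot('wrist');save(p,'w7.png')
m=mask(p,'yellow'); n,l,s,c=cv2.connectedComponentsWithStats(m); k=1+np.argmax(s[1:,4]); 
cn=max(cv2.findContours((l==k).astype(np.uint8),0,2)[0],key=len)
q=cv2.approxPolyN(cn,4).reshape(-1,2).astype(float); print(q.tolist())
# rim corners, bin frame: yaw, pitch about its y, top centre
rim=np.array([[-43,-28],[-43,28],[43,28],[43,-28]],float)
def P(v): return np.array([proj(p,R.from_euler('ZYX',[v[3],v[4],v[5]]).apply([a,b,0])+v[:3],st) for a,b in rim])
best=None
for r in range(4):
    for Q in (np.roll(q,r,0),np.roll(q[::-1],r,0)):
        f=least_squares(lambda v:(P(v)-Q).ravel(),[632,60,75,np.radians(97.8),0,0])
        if (abs(f.x[3]-1.707)<.4) and (best is None or f.cost<best.cost): best=f
print(best.cost,best.x[:3].round(1),np.degrees(best.x[3:]).round(1))
for n in ('scene','side'):
    d,_=shot(n); print(n,models.tip_of(d,'lever_pad')[:1],[proj(d,[611.7,210.3,z]).round() for z in (83,63)])
E
python3 tilt.py
```

```text
t 25.38 pos [630.4  56.3 178.5] yaw -82.2 tilt 0.23 F [ 0.8  0.4 -0.1] w 85.0 j6 -0.2
shift [-3.2 -2.3 -1.5] rot [ 0.0012  0.0039 -0.0006]
[[308.0, 164.0], [311.0, 266.0], [249.0, 266.0], [234.0, 164.0]]
5.962053385336015 [633.3  55.9  89.2] [102.2   4.5  11.6]
scene [{'pixel': [351.7, 184.2], 'score': 0.51}] [array([348., 184.]), array([348., 188.])]
side [{'pixel': [215.2, 229.2], 'score': 0.84}] [array([216., 223.]), array([217., 228.])]
```

View pics/w7.png

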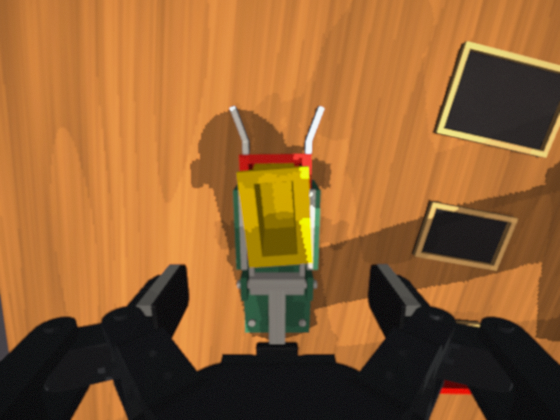

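```bash
cat > tilt2.py <<'E'
from h import *
import sys
from scipy.optimize import least_squares
st,_=pose(); p=imaging.get_image('wrist')
q=np.array([[237,171],[309,166],[313,265],[248,267.]])
# image left = world? determine by trying both handednesses
rim=np.array([[-43,28],[-43,-28],[43,-28],[43,28]],float)
for rm in (rim,rim*[1,-1]):
    P=lambda v: np.array([proj(p,R.from_euler('ZYX',[v[3],v[4],v[5]]).apply([a,b,0])+v[:3],st) for a,b in rm])
    f=least_squares(lambda v:np.r_[(P(v)-q).ravel(),v[5]*20],[632,60,78,np.radians(97.8),0,0]); print(f.cost,f.x[:3].round(1),np.degrees(f.x[3:]).round(1))
E
python3 tilt2.py
```

```text
t 25.62 pos [630.5  57.9 178.8] yaw -82.1 tilt 0.23 F [ 0.2  0.7 -0.1] w 85.1 j6 -0.2
2601.5207052296764 [625.9 110.1 -93.8] [105.  -18.5 137.7]
0.7295113577470766 [631.5  61.4  81.8] [101.9   4.3   1.9]
```

Call:
arm_command(
  rows=[
    {"grip": 1, "linear": [-3, -1.5, 40], "rot": [0, 0, -0.038]},
    {"grip": 1, "linear": [-3, -1.5, 80], "rot": [0, 0, -0.038]},
    {"grip": 1, "linear": [-3, -1.5, 108], "rot": [0, 0, -0.038]},
    {"grip": 1, "linear": [-3, -1.5, 117], "rot": [0, 0, -0.038]},
    {"grip": 0.7, "linear": [-3, -1.5, 117], "rot": [0, 0, -0.038]},
    {"grip": 0, "linear": [-3, -1.5, 117], "rot": [0, 0, -0.038]},
    {"grip": 0, "linear": [-3, -1.5, 117], "rot": [0, 0, -0.038]},
    {"grip": 0, "linear": [-3, -1.5, 117], "rot": [0, 0, -0.038]},
    {"grip": 0, "linear": [-3, -1.5, 117], "rot": [0, 0, -0.038]},
  ],
)

```text
clock: 26.8
position: [632.6, 60.6, 62.9]
ee_rot: [0.766, -0.643, -0.001, -0.002]
contact_force: [1.4, -0.3, 1.9]
gripper_width: 53.9
grasp_force: 62.4
```

Call:
arm_command(
  rows=[
    {"grip": 0, "linear": [0, 0, -6], "rot": [0, 0, 0]},
    {"grip": 0, "linear": [0, 0, -12], "rot": [0, 0, 0]},
    {"grip": 0, "linear": [0, 0, -18], "rot": [0, 0, 0]},
  ],
)

```text
clock: 27.18
position: [631.1, 60.2, 80.0]
ee_rot: [0.766, -0.643, -0.002, -0.001]
contact_force: [0.3, 0.7, -1.9]
gripper_width: 53.9
grasp_force: 63.2
```

```bash
cat > bay.py <<'E'
from h import *
p=imaging.get_image('wrist')
A=dict(position=[630.4,56.3,178.5],ee_rot=[0.753,-0.658,-0.002,-0.001]); B=dict(position=[636.85,-13.42,240.71],ee_rot=[0.62573478,0.77916047,0.02469904,-0.02747572])
def ctr(st,f,win,ht):
    im=cv2.imread('pics/'+f); h=cv2.cvtColor(im,cv2.COLOR_BGR2HSV); x0,y0,x1,y1=win
    m=np.zeros(im.shape[:2],np.uint8); m[y0:y1,x0:x1]=(h[y0:y1,x0:x1,2]<70)&(h[y0:y1,x0:x1,1]<130)
    m=cv2.morphologyEx(m,cv2.MORPH_OPEN,np.ones((5,5)))
    n,l,s,c=cv2.connectedComponentsWithStats(m);k=1+np.argmax(s[1:,4]);v,u=np.nonzero(l==k)
    P=np.array([onz(p,(a,b),ht,st)[:2] for a,b in zip(u,v)],np.float32); r=cv2.minAreaRect(P); print(f,np.round(r[0],1),np.round(r[1],1),round(r[2],1))
def corners(st,L):
    P=np.array([onz(p,a,9,st)[:2] for a in L],np.float32); r=cv2.minAreaRect(P);print('  man',P.mean(0).round(1),np.round(r[1],1),round(r[2],1))
ctr(A,'w7.png',(405,190,525,280),5); corners(A,[(431,201),(518,218),(497,273),(415,252)])
ctr(B,'w3.png',(60,40,170,135),5); corners(B,[(76,52),(160,73),(152,126),(70,103)])
ctr(B,'w3.png',(40,150,165,255),5); corners(B,[(62,160),(156,187),(143,248),(52,222)])
pose()
E
python3 bay.py
```

```text
w7.png [419.5  74.4] [50.4 83. ] 87.3
  man [420.6  73.2] [ 66.3 102.7] 86.9
w3.png [418.4  74.1] [50.2 83.7] 87.3
  man [420.9  74.4] [61.2 99.9] 88.6
w3.png [418.7 -68.2] [ 69.7 105.7] 86.0
  man [422.6 -67.2] [ 82.9 120.1] 86.0
t 27.23 pos [631.8  60.3  81.1] yaw -80.0 tilt 0.23 F [ 0.1  1.1 -1.5] w 53.9 j6 -0.17
```

Call:
arm_command(
  rows=[
    {"grip": 0, "linear": [0, 0, -40], "rot": [0, 0, 0]},
    {"grip": 0, "linear": [0, 0, -80], "rot": [0, 0, 0]},
    {"grip": 0, "linear": [0, 0, -80], "rot": [0, 0, 0]},
  ],
)

```text
clock: 27.6
position: [633.9, 60.4, 164.4]
ee_rot: [0.766, -0.643, 0.001, -0.005]
contact_force: [-0.8, -0.4, -1.4]
gripper_width: 54.0
grasp_force: 66.3
```

Call:
arm_command(
  rows=[
    {"grip": 0, "linear": [-6, 26, 0], "rot": [0, 0, -0.17]},
    {"grip": 0, "linear": [-13, 52, 0], "rot": [0, 0, -0.34]},
    {"grip": 0, "linear": [-19, 78, 0], "rot": [0, 0, -0.51]},
    {"grip": 0, "linear": [-26, 104, 0], "rot": [0, 0, -0.68]},
    {"grip": 0, "linear": [-32, 131, 10], "rot": [0, 0, -0.85]},
    {"grip": 0, "linear": [-38, 157, 20], "rot": [0, 0, -1.02]},
    {"grip": 0, "linear": [-45, 183, 30], "rot": [0, 0, -1.19]},
    {"grip": 0, "linear": [-51, 209, 34], "rot": [0, 0, -1.349]},
    {"grip": 0, "linear": [-51, 209, 34], "rot": [0, 0, -1.349]},
    {"grip": 0, "linear": [-51, 209, 34], "rot": [0, 0, -1.349]},
  ],
)

```text
clock: 28.85
position: [417.4, 74.2, 126.3]
ee_rot: [1.0, -0.024, -0.0, -0.002]
contact_force: [0.7, 0.8, -2.0]
gripper_width: 54.0
grasp_force: 66.3
```

```bash
python3 -c "
from h import *
go(419.2,74.5,60,357.3)
p,st=shot('wrist');save(p,'w8.png')"
```

```text
t 28.85 pos [417.4  74.2 126.3] yaw -2.8 tilt 0.23 F [ 0.7  0.8 -2. ] w 54.0 j6 0.97
shift [ 1.8 -0.1 66.3] rot [-0.004   0.0005 -0.0009]
```

View pics/w8.png

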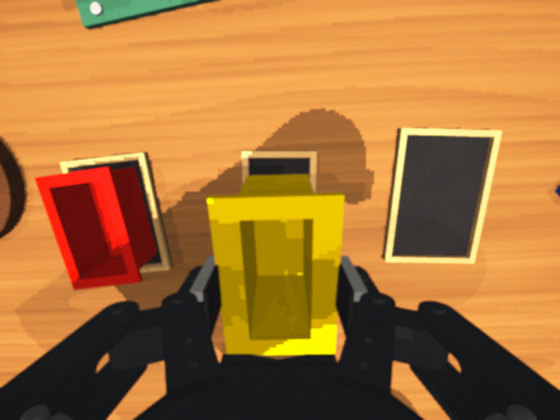

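```bash
cat > t3.py <<'E'
from h import *
from scipy.optimize import least_squares
st,M=pose(); p=imaging.get_image('wrist')
q=np.array([[208,200],[344,196.5],[336.5,355],[224,355.]])
for s in (1,-1):
    rm=np.array([[43,28*s],[43,-28*s],[-43,-28*s],[-43,28*s]],float)
    P=lambda v: np.array([proj(p,R.from_euler('ZYX',[v[3],v[4],v[5]]).apply([a,b,0])+v[:3],st) for a,b in rm])
    f=least_squares(lambda v:np.r_[(P(v)-q).ravel(),v[5]*20],[417,74,146,np.radians(-3),0,0]); print(f.cost,f.x[:3].round(1),np.degrees(f.x[3:]).round(1))
print(onz(p,(243,151),9,st),onz(p,(317.5,152),9,st))
L=[(397,127),(501,130),(475,263),(385,262)]; C=np.array([onz(p,a,9,st)[:2] for a in L],np.float32); print(C.mean(0),C.round(1).tolist(),cv2.minAreaRect(C))
E
python3 t3.py
```

```text
t 28.9 pos [417.7  74.3 126.3] yaw -2.8 tilt 0.24 F [ 1.2 -0.3 -1.6] w 53.7 j6 0.97
5.507371654488759 [417.7  74.2 142.3] [-1.3 -6.2 -0.8]
8581.32029729449 [321.1  79.8 -69.4] [   1.2   28.4 -159.9]
[470.67821529 101.52139126   9.        ] [466.89421214  39.28805432   9.        ]
[421.09332 -67.02724] [[484.1000061035156, -26.200000762939453], [478.20001220703125, -113.0], [358.3999938964844, -106.69999694824219], [363.70001220703125, -22.100000381469727]] ((421.2809753417969, -66.47312927246094), (87.00044250488281, 121.30355072021484), 86.9907455444336)
```

Call:
arm_command(
  rows=[
    {"grip": 0, "linear": [1.5, 0, 30], "rot": [0, -0.05, 0]},
    {"grip": 0, "linear": [1.5, 0, 55], "rot": [0, -0.09, 0]},
    {"grip": 0, "linear": [1.5, 0, 68], "rot": [0, -0.09, 0]},
    {"grip": 0, "linear": [1.5, 0, 74], "rot": [0, -0.09, 0]},
    {"grip": 0, "linear": [1.5, 0, 76], "rot": [0, -0.09, 0]},
  ],
)

```text
clock: 29.58
position: [418.4, 74.3, 50.4]
ee_rot: [0.999, -0.023, -0.045, -0.003]
contact_force: [-0.2, 0.4, -0.9]
gripper_width: 53.7
grasp_force: 66.3
```

Call:
arm_command(
  rows=[
    {"grip": 0, "linear": [0, 0, 1.5], "rot": [0, 0, 0]},
    {"grip": 0, "linear": [0, 0, 1.5], "rot": [0, 0, 0]},
  ],
)

```text
clock: 29.82
position: [418.4, 74.5, 49.2]
ee_rot: [0.999, -0.023, -0.045, -0.003]
contact_force: [-0.7, -0.5, -1.4]
gripper_width: 54.0
grasp_force: 66.3
```

Call:
arm_command(
  rows=[
    {"grip": 0, "linear": [0, 0, 1.5], "rot": [0, 0, 0]},
    {"grip": 0, "linear": [0, 0, 2.5], "rot": [0, 0, 0]},
    {"grip": 0, "linear": [0, 0, 2.5], "rot": [0, 0, 0]},
  ],
)

```text
clock: 30.2
position: [419.7, 74.6, 47.5]
ee_rot: [0.999, -0.023, -0.044, -0.003]
contact_force: [2.3, -2.1, 7.0]
gripper_width: 53.5
grasp_force: 66.8
```

Call:
arm_command(
  rows=[
    {"grip": 0, "linear": [0, 0, 1.5], "rot": [0, 0, 0]},
    {"grip": 0, "linear": [0, 0, 2], "rot": [0, 0, 0]},
  ],
)

```text
clock: 30.45
position: [420.0, 74.6, 47.2]
ee_rot: [0.999, -0.022, -0.044, -0.003]
contact_force: [-1.2, -2.2, 24.6]
gripper_width: 53.6
grasp_force: 68.2
```

Call:
arm_command(
  rows=[
    {"grip": 0.5, "linear": [0, 0, -2], "rot": [0, 0, 0]},
    {"grip": 1, "linear": [0, 0, -2], "rot": [0, 0, 0]},
    {"grip": 1, "linear": [0, 0, -2], "rot": [0, 0, 0]},
    {"grip": 1, "linear": [0, 0, -40], "rot": [0, 0.05, 0]},
    {"grip": 1, "linear": [0, 0, -90], "rot": [0, 0.09, 0]},
    {"grip": 1, "linear": [0, 0, -130], "rot": [0, 0.09, 0]},
    {"grip": 1, "linear": [0, 0, -130], "rot": [0, 0.09, 0]},
  ],
)

```text
clock: 31.32
position: [431.4, 74.3, 176.5]
ee_rot: [1.0, -0.023, 0.003, -0.004]
contact_force: [-0.4, -0.3, -0.9]
gripper_width: 85.4
grasp_force: 0.0
```

```bash
python3 -c "
from h import *
p,st=shot('wrist');save(p,'w9.png')
print(rect(p,st,'yellow',64,(419,74),70))
go(637,26,170,277.8)
s,_=shot('scene');save(s,'s9.png')
print(rect(p,st,'yellow',64,(419,74),70))
a=cv2.resize(s['frame'][150:250,230:370],(400,286),interpolation=2);b=p['frame'][134:420,80:480]
cv2.imwrite('pics/h4.png',cv2.cvtColor(np.hstack([a,b]),cv2.COLOR_RGB2BGR))"
```

```text
(array([423.4,  74.5]), (88.3, 57.6), -0.9, 6235)
t 31.38 pos [429.9  73.7 174.5] yaw -2.7 tilt 0.33 F [-0.5 -0.6 -1.5] w 86.0 j6 0.98
shift [209.1  37.8   4.5] rot [-0.0054  0.0032  1.3871]
(array([423.4,  74.5]), (88.3, 57.6), -0.9, 6235)
```

View pics/h4.png

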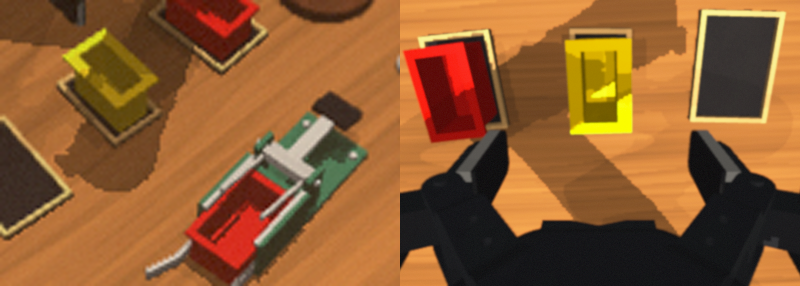

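```bash
cat > t4.py <<'E'
from h import *
from scipy.optimize import least_squares
pose(); p,st=shot('wrist')
print(rect(p,st,'yellow',64,(419,74),70))
m=mask(p,'yellow'); cn=max(cv2.findContours(m,0,2)[0],key=cv2.contourArea).reshape(-1,2)
# residual: distance of hull points to projected rim outline
hull=cv2.convexHull(cn).reshape(-1,2)
edge=np.array([c for i in range(len(hull)) for c in np.linspace(hull[i],hull[(i+1)%len(hull)],6)[:-1]]) if len(hull)<60 else hull
rm=np.array([[43,28],[43,-28],[-43,-28],[-43,28]],float)
def res(v):
    P=np.array([proj(p,R.from_euler('ZYX',[v[3],v[4],v[5]]).apply([a,b,0])+v[:3],st) for a,b in rm]).astype(np.float32).reshape(-1,1,2)
    return [cv2.pointPolygonTest(P,(float(a),float(b)),True)-.5 for a,b in edge]
f=least_squares(res,[421,74,64,-.04,0,0],x_scale=[1,1,1,.02,.02,.02],diff_step=1e-3); print(f.cost/len(edge),f.x[:3].round(1),np.degrees(f.x[3:]).round(1))
for n in ('scene','side'):
    d,_=shot(n)
    for q,z in (('bay_small_floor',3),('small',3),('small_centre',33.5),('large',0),('large_centre',25)): 
        r=models.tip_of(d,q); print(n,q,[(round(a['score'],2),onz(d,a['pixel'],z).round()[:2].tolist()) for a in r[:2]])
    print(rect(d,None,'yellow',64,(419,74),70))
E
python3 t4.py
```

```text
t 31.43 pos [429.1  73.2 173.3] yaw -2.7 tilt 0.26 F [ 0.2  0.3 -0.3] w 85.9 j6 0.98
(array([423.2,  74.4]), (88.7, 57.7), -1.0, 6445)
0.10958772623539836 [424.9  74.3  69.6] [-0.8  1.5  0. ]
scene bay_small_floor [(0.66, [412.0, 77.0])]
scene small [(0.58, [424.0, 67.0])]
scene small_centre [(0.9, [414.0, 66.0])]
scene large [(0.84, [629.0, 63.0]), (0.36, [419.0, 71.0])]
scene large_centre [(0.95, [630.0, 61.0])]
(array([432.3,  65.2]), (110.1, 71.7), -3.0, 629)
side bay_small_floor [(0.57, [415.0, 83.0])]
side small [(0.93, [418.0, 76.0])]
side small_centre []
side large [(0.71, [645.0, 58.0]), (0.45, [701.0, -10.0])]
side large_centre [(0.98, [631.0, 69.0])]
(array([411.1,  90. ]), (106.6, 88.0), 0.0, 921)
```

Call:
arm_command(
  rows=[
    {"grip": 1, "linear": [26, 5, 0], "rot": [0, 0, 0.18]},
    {"grip": 1, "linear": [52, 9, 0], "rot": [0, 0, 0.36]},
    {"grip": 1, "linear": [78, 14, 0], "rot": [0, 0, 0.54]},
    {"grip": 1, "linear": [105, 18, 0], "rot": [0, 0, 0.72]},
    {"grip": 1, "linear": [131, 23, 0], "rot": [0, 0, 0.9]},
    {"grip": 1, "linear": [157, 28, 0], "rot": [0, 0, 1.08]},
    {"grip": 1, "linear": [183, 33, 20], "rot": [0, 0, 1.26]},
    {"grip": 1, "linear": [209.5, 37, 40], "rot": [-0.004, 0.003, 1.387]},
    {"grip": 1, "linear": [209.5, 37, 40], "rot": [-0.004, 0.003, 1.387]},
    {"grip": 1, "linear": [209.5, 37, 40], "rot": [-0.004, 0.003, 1.387]},
  ],
)

```text
clock: 33.33
position: [636.8, 26.6, 133.4]
ee_rot: [0.754, -0.657, -0.0, 0.001]
contact_force: [-0.6, 0.1, 0.2]
gripper_width: 85.5
grasp_force: 0.0
```

```bash
python3 -c "
from h import *
p,st=shot('wrist');save(p,'w10.png')
print(rect(p,st,'red',50,(632,60),75))
go(637.2,23,27,277.8)"
```

```text
(array([633.,  56.]), (103.1, 64.4), -82.1, 8006)
t 33.38 pos [636.9  26.7 134.1] yaw -82.1 tilt 0.05 F [-0.2 -0.6  0.8] w 85.7 j6 -0.16
shift [3.700e+00 1.000e-01 1.071e+02] rot [ 0.0007 -0.0004  0.0014]
```

Call:
arm_command(
  rows=[
    {"grip": 1, "linear": [4, 0, 50], "rot": [0, 0, 0]},
    {"grip": 1, "linear": [4, 0, 90], "rot": [0, 0, 0]},
    {"grip": 1, "linear": [4, 0, 107], "rot": [0, 0, 0]},
    {"grip": 0.7, "linear": [4, 0, 107], "rot": [0, 0, 0]},
    {"grip": 0, "linear": [4, 0, 107], "rot": [0, 0, 0]},
    {"grip": 0, "linear": [4, 0, 107], "rot": [0, 0, 0]},
    {"grip": 0, "linear": [4, 0, 107], "rot": [0, 0, 0]},
    {"grip": 0, "linear": [7, 0, 106.5], "rot": [0, 0, 0]},
    {"grip": 0, "linear": [13, 0, 106.5], "rot": [0, 0, 0]},
    {"grip": 0, "linear": [20, 0, 106.5], "rot": [0, 0, 0]},
  ],
)

```text
clock: 34.62
position: [639.8, 9.0, 28.2]
ee_rot: [0.754, -0.657, -0.001, -0.001]
contact_force: [-5.1, 8.1, 5.2]
gripper_width: 62.1
grasp_force: 65.7
```

Call:
arm_command(
  rows=[
    {"grip": 0, "linear": [10, 0, 0], "rot": [0, 0, 0]},
    {"grip": 0, "linear": [20, 0, 0], "rot": [0, 0, 0]},
    {"grip": 0, "linear": [32, 0, 0], "rot": [0, 0, 0]},
    {"grip": 0, "linear": [44, 0, 0], "rot": [0, 0, 0]},
    {"grip": 0, "linear": [58, 0, 0], "rot": [0, 0, 0]},
    {"grip": 0, "linear": [73, 0, 0], "rot": [0, 0, 0]},
    {"grip": 0, "linear": [90, 0, 0], "rot": [0, 0, 0]},
    {"grip": 0, "linear": [90, 0, -15], "rot": [0, 0, 0]},
    {"grip": 0, "linear": [90, 0, -50], "rot": [0, 0, 0]},
    {"grip": 0, "linear": [90, 0, -90], "rot": [0, 0, 0]},
  ],
)

```text
clock: 35.88
position: [651.4, -82.7, 117.2]
ee_rot: [0.754, -0.657, -0.001, 0.002]
contact_force: [0.9, 0.1, -2.5]
gripper_width: 62.1
grasp_force: 66.2
```

```bash
python3 -c "
from h import *
go(420.5,-67,140,356.3)
p,st=shot('wrist');save(p,'w11.png')
print(rect(p,st,'red',st['position'][2]+23,np.array(st['position'][:2])+[-4,34],80))
"
```

```text
t 35.88 pos [651.4 -82.7 117.2] yaw -82.2 tilt 0.2 F [ 0.9  0.1 -2.5] w 62.1 j6 0.02
shift [-46.9 226.7 -22.1] rot [ 0.0033  0.0018 -1.3702]
(array([650.8, -77.3]), (65.2, 63.3), -82.0, 15803)
```

Call:
arm_command(
  rows=[
    {"grip": 0, "linear": [-5, 24, 0], "rot": [0, 0, -0.17]},
    {"grip": 0, "linear": [-10, 48, 0], "rot": [0, 0, -0.34]},
    {"grip": 0, "linear": [-15, 72, 0], "rot": [0, 0, -0.51]},
    {"grip": 0, "linear": [-20, 97, 0], "rot": [0, 0, -0.68]},
    {"grip": 0, "linear": [-25, 121, 0], "rot": [0, 0, -0.85]},
    {"grip": 0, "linear": [-30, 145, 0], "rot": [0, 0, -1.02]},
    {"grip": 0, "linear": [-35, 169, 0], "rot": [0, 0, -1.19]},
    {"grip": 0, "linear": [-40, 193.5, 0], "rot": [0.003, 0.002, -1.37]},
    {"grip": 0, "linear": [-40, 193.5, 0], "rot": [0.003, 0.002, -1.37]},
    {"grip": 0, "linear": [-40, 193.5, 0], "rot": [0.003, 0.002, -1.37]},
  ],
)

```text
clock: 37.17
position: [455.9, -69.1, 117.7]
ee_rot: [0.999, -0.033, 0.002, -0.0]
contact_force: [0.4, -0.3, -2.4]
gripper_width: 61.9
grasp_force: 66.3
```

```bash
cat > t5.py <<'E'
from h import *
from scipy.optimize import least_squares
go(454.4,-69.2,40,356.3)
p,st=shot('wrist');save(p,'w12.png')
def rimfit(col,near,z,rm,x0,img=p,s=st):
    m=mask(img,col); cs=cv2.findContours(m,0,2)[0]
    cs=[c.reshape(-1,2) for c in cs if cv2.contourArea(c)>150 and np.hypot(*(onz(img,c.reshape(-1,2).mean(0),z,s)[:2]-near))<60]
    if not cs: print('none');return
    h=cv2.convexHull(np.vstack(cs)).reshape(-1,2); e=np.array([c for i in range(len(h)) for c in np.linspace(h[i],h[(i+1)%len(h)],6)[:-1]])
    def res(v):
        P=np.array([proj(img,R.from_euler('ZYX',[v[3],v[4],v[5]]).apply([a,b,0])+v[:3],s) for a,b in rm]).astype(np.float32).reshape(-1,1,2)
        return [cv2.pointPolygonTest(P,(float(a),float(b)),True)-.5 for a,b in e]
    f=least_squares(res,x0,x_scale=[1,1,1,.02,.02,.02],diff_step=1e-3,loss='soft_l1'); print(col,f.cost/len(e),f.x[:3].round(1),np.degrees(f.x[3:]).round(1))
    print('   hull',cv2.approxPolyN(h,4).reshape(-1,2).tolist())
S=np.array([[43,28],[43,-28],[-43,-28],[-43,28]],float); L=np.array([[50,32],[50,-32],[-50,-32],[-50,32]],float)
rimfit('yellow',(421,74),64,S,[421,74,64,-.04,0,0])
print(rect(p,st,'yellow',64,(421,74),70))
x,y,z=st['position']; c=x-34,y+2
rimfit('red',c,z+23,L,[c[0],c[1],z+23,-.06,0,0])
for q in ('bay_large_floor','bay_small_floor','small','small_centre'): print(q,[(round(a['score'],2),onz(p,a['pixel'],Z[q] if q!='small_centre' else 33.5,st).round(1)[:2].tolist()) for a in models.tip_of(p,q)[:2]])
E
python3 t5.py
```

```text
t 37.17 pos [455.9 -69.1 117.7] yaw -3.7 tilt 0.23 F [ 0.4 -0.3 -2.4] w 61.9 j6 1.3
shift [-1.8  0.3 77.7] rot [-0.0004 -0.004  -0.0007]
yellow 0.9736633355723436 [447.3  38.7  97.9] [-13.5 -22.4  38.2]
   hull [[154, 305], [59, 335], [32, 236], [137, 210]]
(array([430.9,  63.4]), (89.2, 77.5), -0.8, 9065)
red 2.695624724440711 [432.1 -68.3 138.4] [-2.9  2.3  3. ]
   hull [[346, 364], [213, 364], [202, 236], [352, 232]]
bay_large_floor [(0.21, [423.1, 76.6])]
bay_small_floor []
small [(0.62, [419.7, 76.4]), (0.34, [621.2, 107.1])]
small_centre [(0.55, [423.7, 71.6])]
```

```bash
python3 -c "
from h import *
from scipy.optimize import brentq
st,M=pose();p=imaging.get_image('wrist')
w=lambda z:np.linalg.norm(onz(p,(202,235.5),z,st)-onz(p,(352,231.5),z,st))-64.6
z=brentq(w,80,220);print(z,onz(p,(202,235.5),z,st),onz(p,(352,231.5),z,st))
print((onz(p,(202,235.5),141,st)+onz(p,(352,231.5),141,st))/2)
"
```

```text
t 37.42 pos [455.4 -69.1 117. ] yaw -3.7 tilt 0.11 F [-0.5 -0.  -2.2] w 61.9 j6 1.3
135.33929772325695 [483.09093271 -38.01768691 135.33929772] [ 480.7420582  -102.57496991  135.33929772]
[483.89972043 -70.44693899 141.        ]
```

```bash
python3 -c "
from h import *
im=cv2.imread('pics/w12.png'); p={'frame':cv2.cvtColor(im,cv2.COLOR_BGR2RGB)}
m=mask(p,'red')
for r in range(220,300,4):
    u=np.nonzero(m[r,150:420])[0]; print(r,(u.min()+150,u.max()+150,len(u)) if len(u) else None, im[r,278].tolist())
"
```

```text
220 None [30, 30, 32]
224 None [26, 26, 30]
228 None [27, 30, 32]
232 None [28, 28, 32]
236 (np.int64(237), np.int64(322), 86) [11, 16, 117]
240 (np.int64(233), np.int64(323), 91) [11, 14, 120]
244 (np.int64(231), np.int64(325), 95) [9, 15, 117]
248 (np.int64(229), np.int64(327), 99) [10, 12, 114]
252 (np.int64(228), np.int64(329), 102) [12, 14, 115]
256 (np.int64(226), np.int64(330), 105) [13, 15, 115]
260 (np.int64(210), np.int64(348), 119) [8, 13, 117]
264 (np.int64(205), np.int64(350), 146) [16, 20, 166]
268 (np.int64(205), np.int64(350), 146) [12, 19, 180]
272 (np.int64(207), np.int64(349), 143) [12, 15, 157]
276 (np.int64(207), np.int64(349), 143) [17, 18, 155]
280 (np.int64(208), np.int64(349), 142) [15, 18, 155]
284 (np.int64(208), np.int64(348), 141) [20, 31, 249]
288 (np.int64(208), np.int64(348), 141) [17, 31, 252]
292 (np.int64(209), np.int64(348), 140) [22, 33, 252]
296 (np.int64(209), np.int64(347), 139) [15, 32, 253]
```

```bash
python3 -c "
from h import *
from scipy.optimize import brentq
st=dict(arm.read_state());p=imaging.get_image('wrist'); st['position']=np.array([455.7,-69.1,117.4])
a,b=(204.5,263),(350.5,262)
w=lambda z:np.linalg.norm(onz(p,a,z,st)-onz(p,b,z,st))-64.
z=brentq(w,80,220);print(z,onz(p,a,z,st),onz(p,b,z,st))
c,d=(237,234.5),(322,233)
w=lambda z:np.linalg.norm(onz(p,c,z,st)-onz(p,d,z,st))-54.
z=brentq(w,40,220);print('bottom',z,onz(p,c,z,st),onz(p,d,z,st))
"
```

```text
136.96775964293985 [471.02329904 -37.76686597 136.96775964] [ 467.37296685 -101.66268019  136.96775964]
bottom 76.77560077836617 [462.51427374 -43.40715016  76.77560078] [460.03913364 -97.35039516  76.77560078]
```

Call:
arm_command(
  rows=[
    {"grip": 0, "linear": [0, 0, 35], "rot": [0, 0, 0]},
    {"grip": 0, "linear": [0, 0, 60], "rot": [0, 0, 0]},
    {"grip": 0, "linear": [0, 0, 72], "rot": [0, 0, 0]},
    {"grip": 0, "linear": [0, 0, 79], "rot": [0, 0, 0]},
    {"grip": 0, "linear": [0, 0, 83], "rot": [0, 0, 0]},
  ],
)

```text
clock: 38.15
position: [455.6, -69.0, 34.3]
ee_rot: [0.999, -0.032, 0.001, -0.0]
contact_force: [-0.4, 0.1, -2.9]
gripper_width: 62.3
grasp_force: 66.3
```

Call:
arm_command(
  rows=[
    {"grip": 0, "linear": [0, 0, 1.5], "rot": [0, 0, 0]},
    {"grip": 0, "linear": [0, 0, 3], "rot": [0, 0, 0]},
    {"grip": 0, "linear": [0, 0, 3], "rot": [0, 0, 0]},
  ],
)

```text
clock: 38.52
position: [455.7, -69.0, 31.6]
ee_rot: [0.999, -0.032, 0.002, -0.0]
contact_force: [1.3, 0.3, -2.5]
gripper_width: 61.8
grasp_force: 66.3
```

Call:
arm_command(
  rows=[
    {"grip": 0, "linear": [0, 0, 1.5], "rot": [0, 0, 0]},
    {"grip": 0, "linear": [0, 0, 2], "rot": [0, 0, 0]},
    {"grip": 0, "linear": [0, 0, 2], "rot": [0, 0, 0]},
  ],
)

```text
clock: 38.9
position: [456.0, -69.0, 31.0]
ee_rot: [0.999, -0.032, 0.002, -0.0]
contact_force: [-3.6, 0.5, 12.2]
gripper_width: 62.2
grasp_force: 67.4
```

Call:
arm_command(
  rows=[
    {"grip": 0.5, "linear": [0, 0, -2], "rot": [0, 0, 0]},
    {"grip": 1, "linear": [0, 0, -2], "rot": [0, 0, 0]},
    {"grip": 1, "linear": [0, 0, -2], "rot": [0, 0, 0]},
    {"grip": 1, "linear": [0, 0, -50], "rot": [0, 0, 0]},
    {"grip": 1, "linear": [0, 0, -110], "rot": [0, 0, 0]},
    {"grip": 1, "linear": [-27, -35, -150], "rot": [0, 0, 0]},
    {"grip": 1, "linear": [-54, -69, -190], "rot": [0, 0, 0]},
    {"grip": 1, "linear": [-54, -69, -190], "rot": [0, 0, 0]},
    {"grip": 1, "linear": [-54, -69, -190], "rot": [0, 0, 0]},
    {"grip": 1, "linear": [-54, -69, -190], "rot": [0, 0, 0]},
  ],
)

```text
clock: 40.15
position: [404.9, 2.6, 217.7]
ee_rot: [0.999, -0.033, -0.001, 0.001]
contact_force: [0.1, 0.2, -0.4]
gripper_width: 85.4
grasp_force: 0.0
```

```bash
cat > t6.py <<'E'
from h import *
pose(); p,st=shot('wrist');save(p,'w13.png')
for col,z,c in (('yellow',64,(421,74)),('red',53,(420,-67))): print(col,rect(p,st,col,z,c,75))
im=p['frame']
for col in ('yellow','red'):
    m=mask(p,col); cs=sorted(cv2.findContours(m,0,2)[0],key=cv2.contourArea)[-2:]
    for c in cs: print(col,cv2.contourArea(c),cv2.boundingRect(c),cv2.approxPolyDP(cv2.convexHull(c),2,True).reshape(-1,2).tolist())
for q in ('bay_large_floor','bay_small_floor','large','small','small_centre','large_centre'):
    z=dict(large=3,small=3,small_centre=33.5,large_centre=28).get(q,3); print(q,[(round(a['score'],2),onz(p,a['pixel'],z,st).round(1)[:2].tolist()) for a in models.tip_of(p,q)[:2]])
def pr(c,yaw,l,w,z): return [proj(p,[c[0]+a*np.cos(yaw)-b*np.sin(yaw),c[1]+a*np.sin(yaw)+b*np.cos(yaw),z],st).round().tolist() for a,b in ((l,w),(l,-w),(-l,-w),(-l,w))]
print('exp yellow',pr((421,74.5),-.02,43,28,64),'exp red',pr((420,-67),-.05,50,32,53))
E
python3 t6.py
```

```text
t 40.15 pos [404.9   2.6 217.7] yaw -3.8 tilt 0.09 F [ 0.1  0.2 -0.4] w 85.4 j6 1.09
yellow (array([423.1,  73.7]), (87.0, 58.3), -0.9, 5063)
red (array([421. , -66.2]), (99.1, 64.3), -2.8, 6105)
yellow 4921.5 (170, 142, 67, 89) [[229, 143], [236, 227], [183, 230], [170, 145]]
red 5791.0 (33, 151, 93, 91) [[106, 154], [125, 218], [109, 235], [62, 241], [33, 160], [78, 151]]
red 5948.0 (313, 128, 67, 98) [[379, 130], [372, 224], [314, 225], [314, 130]]
bay_large_floor []
bay_small_floor []
large [(0.62, [420.3, -63.0])]
small [(0.79, [419.9, 75.4])]
small_centre [(0.78, [422.3, 71.5])]
large_centre [(0.84, [421.6, -67.0])]
exp yellow [[170.0, 147.0], [228.0, 144.0], [236.0, 230.0], [182.0, 232.0]] exp red [[315.0, 129.0], [380.0, 128.0], [373.0, 226.0], [313.0, 227.0]]
```

```bash
python3 -c "
from h import *
print(job.job_done())"
```

```text
the job is handed in; nothing more can be done
None
```

The job is handed in: I pressed the pair home at about 15 N, pushed the lever pad right down, and the last wrist image shows the large bin flat in the biggest bay and the small bin flat in the smallest, at about 40 s on the clock; I viewed 12 pictures, over your limit of 10.

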